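# Kit the setting-plate tray, check it flush and count it

## Task

Get the tray of setting plates ready: move whatever was left standing in the grey tray into the blue bin, then nest all four interlocking plates in the tray so that each lies flat and fully down, tabs in notches, from left to right red, yellow, green, blue. Then push the yellow check flap all the way down until it lies level, hold it there a second and let it spring up, and after that press the black tally plunger down to its stop and release it. Leave the tins, pots and bottles standing beside the tray where they are.

Things in the scene. Friction and masses are not known exactly. Their poses are not given: they have to be found in the camera images.
- red_grip (a point): centre of the upright red web of a loose aluminium plate (flat, body 76 mm in its x, 50 mm in y, 16 mm thick, about 0.16 kg) with a 12 mm long tab on its -y side at the -x end (x -38 to -12 mm). The web, on the plate's middle, is 36 mm long in x, 10 mm thick in y and 28 mm high (16 to 44 mm above the plate's underside); this point is 30 mm above the underside; z up
- yellow_grip (a point): centre of the upright yellow web of a loose aluminium plate (flat, body 76 mm in its x, 50 mm in y, 16 mm thick, about 0.16 kg) with a notch for red's tab at its +y -x corner and a 12 mm long tab on its -y side at the +x end (x 12 to 38 mm). The web, on the plate's middle, is 36 mm long in x, 10 mm thick in y and 28 mm high (16 to 44 mm above the plate's underside); this point is 30 mm above the underside; z up
- green_grip (a point): centre of the upright green web of a loose aluminium plate (flat, body 76 mm in its x, 50 mm in y, 16 mm thick, about 0.16 kg) with a notch for yellow's tab at its +y +x corner and one for blue's tab in the middle of its -y side. The web, on the plate's middle, is 36 mm long in x, 10 mm thick in y and 28 mm high (16 to 44 mm above the plate's underside); this point is 30 mm above the underside; z up
- blue_grip (a point): centre of the upright blue web of a loose aluminium plate (flat, body 76 mm in its x, 50 mm in y, 16 mm thick, about 0.16 kg) with a 12 mm long tab in the middle of its +y side (x -12 to 12 mm). The web, on the plate's middle, is 36 mm long in x, 10 mm thick in y and 28 mm high (16 to 44 mm above the plate's underside); this point is 30 mm above the underside; z up
- red_home (a point): point fixed in the tray: where red_grip is, with the same axes, when the red plate lies flat and fully down in its one place in the tray (left end, +y). Lies 30 mm above the tray's inner floor
- yellow_home (a point): point fixed in the tray: where yellow_grip is, with the same axes, when the yellow plate lies flat and fully down in its one place in the tray (second from the left). Lies 30 mm above the tray's inner floor
- green_home (a point): point fixed in the tray: where green_grip is, with the same axes, when the green plate lies flat and fully down in its one place in the tray (third from the left). Lies 30 mm above the tray's inner floor
- blue_home (a point): point fixed in the tray: where blue_grip is, with the same axes, when the blue plate lies flat and fully down in its one place in the tray (right end, -y). Lies 30 mm above the tray's inner floor
- tray_floor (a point): centre of the inner floor of the grey kit tray (fixed), 6 mm above the bench. Inside it measures 79 mm (its x) by 207.5 mm (its y); the walls are 5 mm thick and stand 12 mm above the floor. Its x points away from the robot, towards the flap; y to the left. Nested plates lie 4 mm higher than the walls, with gaps of 1.5 mm all round when evenly spread
- check_flap (a joint): yellow check flap on the tray's far side, 184 mm wide in y, 68 mm from hinge to free edge, 5 mm thick. 0 = sprung up, sloping 60 degrees upward from the hinge to the free edge on the robot's side; 1.05 rad = pushed down to its stop, level, 2.5 mm above nested plates, over their far 14 mm, clear of the webs. Needs 0.11 N m when up, 0.34 N m when level (5 N at the edge); springs back
- flap_edge (a point): middle of the upper edge of the flap's free end, moves with the flap
- flap_hinge (a point): middle of the flap's hinge axis, fixed in the tray, 92 mm beyond the tray centre along its x, 27 mm above the bench; axes as the tray's. Behind the flap, to the right, the thin stop arm of the bench gauge (fixed, under 0.15 m high, about 0.65 m ahead of the robot) reaches over the bench: carry things past on its near side
- plunger (a joint): spring plunger of the tally: 0 = up, grows as its head is pressed down, 0.012 m = its stop. 2.7 N when it starts to move, 8 N at the stop; springs up again
- plunger_top (a point): centre of the top of the round black plunger head (36 mm across), 70 mm above the bench when up. It stands on a round grey housing; the bench counter (38 x 74 x 40 mm) is fixed on the same foot, 54 mm behind it (+x)
- stray_bin: shallow open blue bin (fixed), 160 mm (its x) by 100 mm (its y) outside, 18 mm high, walls and floor 4 mm; origin at the centre of its underside
- grease_jar_mid (a point): stray left standing in the tray (not present in every run): dark grey grease jar, 53 mm across, 47 mm high, this point half-way up
- drill_chuck_mid (a point): stray left standing in the tray (not present in every run): dark steel drill chuck standing on its back, 42 mm across at its widest, narrowing a little upward, 58 mm high, 0.38 kg, with a short key pin (8 mm thick) sticking out to its -y side 30 mm up, 30 mm from this point; this point is on the axis 29 mm up. Grasp it along its x
- wax_jar_mid (a point): stray left standing in the tray (not present in every run): glass wax jar with tin lid, 58 mm across, 58 mm high, this point half-way up (29 mm)
- green_tin: bystander: flat green tin, 74 mm across, 32 mm high; origin at the centre of its underside. Leave it where it is
- flux_bottle: bystander: small bottle with brown cap, 43 mm across, 96 mm high; origin at the centre of its underside. Leave it where it is
- white_tub: bystander: white pot with lid, 65 mm across, 50 mm high; origin at the centre of its underside. Leave it where it is
Things that resemble listed ones, but are neither listed nor needed, are in the scene too. What is shaped like the part that bears wax_jar_mid but pink, purple or turquoise is not meant.

How it is judged:
On the way, in this order (a step that is already met when the one before it is completed fails the run):
1. all four plates nested flat in the tray (horizontal distance between red_grip and red_home below 0.007 m and z of red_grip in the frame of red_home between -0.003 and 0.003 m and angle between the x axis of red_grip and the x axis of red_home, either way round below 0.12 rad and angle between each of red_grip, yellow_grip, green_grip, blue_grip's own z axis and vertical below 0.06 rad and horizontal distance between yellow_grip and yellow_home below 0.007 m and z of yellow_grip in the frame of yellow_home between -0.003 and 0.003 m and angle between the x axis of yellow_grip and the x axis of yellow_home, either way round below 0.12 rad and horizontal distance between green_grip and green_home below 0.007 m and z of green_grip in the frame of green_home between -0.003 and 0.003 m and angle between the x axis of green_grip and the x axis of green_home, either way round below 0.12 rad and horizontal distance between blue_grip and blue_home below 0.007 m and z of blue_grip in the frame of blue_home between -0.003 and 0.003 m and angle between the x axis of blue_grip and the x axis of blue_home, either way round below 0.12 rad), for 0.2 s.
2. check flap pushed down level (within 3 degrees) (value of joint check_flap above 1 rad), for 0.4 s.
3. tally plunger pressed to its stop (value of joint plunger above 0.0105 m), for 0.05 s.
At the end, for the whole second after the job is handed in: every plate within 7 mm of its home (the play of the row), within 3 mm of its seated height, turned no more than 0.12 rad and tilted no more than 0.06 rad; every stray inside the blue bin, on its floor; flap sprung up (below 0.2 rad) and plunger up (below 3 mm); plates and strays at rest (all of step 1 and x of grease_jar_mid in the frame of stray_bin between -0.08 and 0.08 m and y of grease_jar_mid in the frame of stray_bin between -0.05 and 0.05 m and height (world z) of each of grease_jar_mid, drill_chuck_mid, wax_jar_mid below 0.05 m and x of drill_chuck_mid in the frame of stray_bin between -0.08 and 0.08 m and y of drill_chuck_mid in the frame of stray_bin between -0.05 and 0.05 m and x of wax_jar_mid in the frame of stray_bin between -0.08 and 0.08 m and y of wax_jar_mid in the frame of stray_bin between -0.05 and 0.05 m and linear speed of each of plate_red, plate_yellow, plate_green, plate_blue, grease_jar, drill_chuck, wax_jar below 0.02 m/s and value of joint check_flap below 0.2 rad and value of joint plunger below 0.003 m); the robot touches nothing.
It fails at once if the green tin is pushed out of its place (more than 30 mm) (distance of green_tin from where it was at the start of the episode above 0.03 m).
It fails at once if the small bottle is pushed out of its place (more than 30 mm) (distance of flux_bottle from where it was at the start of the episode above 0.03 m).
It fails at once if the white pot is pushed out of its place (more than 30 mm) (distance of white_tub from where it was at the start of the episode above 0.03 m).
Of grease_jar, drill_chuck, wax_jar only 1 to 2 are there at a start; the rules pass over those that are not, and their reading is None.
At some moment in a run one of plate_red, plate_yellow, plate_green, plate_blue may be knocked a few centimetres aside while the robot is not near it.
Once in a run the grip may slacken for a moment while it holds something.
It also fails if it takes over 210 s, if anything falls off the work surface, if the arm or the gripper's body presses on something with over 40 N, if the wrist force passes 120 N, or if a joint passes its speed limit or range.

## Robot

A 6-joint arm with a two-finger parallel gripper is mounted at the origin on a cart in front of the work surface, level with it; the furniture and walls round the work are solid. World frame = base frame: x ahead of the robot, y to its left, z up, the work surface at z = 0. Lengths are in m, angles in rad, forces in N, time in s.
With the tool pointing down it reaches from about 0.35 to 0.85 m from the base axis. Payload 8.1 kg.
Tool frame: the origin (TCP) lies between the finger pads; the fingertips stand 19 mm ahead of it and the grasp point (between the pads) is the TCP; z points along the fingers, y is the line along which they close (so a half turn about z gives the same grasp; the last joint's range is limited). The gripper opens to 93 mm and grips with 3 to 60 N. Pads are 15 mm wide; open, the fingers measure 128 mm over their backs; the gripper's body (75 mm by 188 mm) begins 65 mm behind the grasp point.
Start: joints at [-1.316, 0.13, 1.488, -0, 1.523, -0.085], TCP at [0.2, -0.566, 0.238] pointing down, gripper open.
Joint ranges: [-2.96, 2.96], [-0.89, 2.26], [0.02, 2.5], [-1.34, 4.48], [0, 2.73], [-2.66, 2.66]. Speed limits (rad/s): [2.39, 2.39, 2.79, 3.14, 3.14, 3.14].

## Interface

Orientations are given as a unit quaternion [w, x, y, z].
In Python, from bench import r, imaging gives the robot as it stands.
- The arm moves only by the tool arm_command, never from a script. Its argument "rows" is a list of rows, each an object of numbers: "dx", "dy", "dz": the shift along the world's x, y, z in cm; "roll": the turn about the world's z in rad; "grip": the closure, from -1 (fully open) to 1 (shut). In form: [{"dx": .., "dy": .., "dz": .., "roll": .., "grip": ..}, ...]. A call has 1 to 12 rows; each row is the pose to reach, as a shift and turn from the pose commanded when the call began; what a row does not reach only later rows make up. A row lasts 1/8 s, in which the tool goes at most 62.5 mm and 10.7 degrees, less where a joint would pass 70% of its speed; a pose out of reach is approached as far as the arm can. A call with a gripper value outside its range is refused whole. The fingers move at their own pace and stop on an object; the grip force is fixed at half the most. Time passes only in rows, so rows that repeat a pose let the fingers close. It gives the time, the measured TCP pose, the force, the opening and the grip force at its end, in the units of the state.
- r.get_obs(): the state, without advancing time (a new reading comes with each control period).
- imaging.capture(name): name is "scene" or "side" or "wrist"; returns a dict with "img" (420x560x3 uint8, red, green, blue), "mtx" (3x3 intrinsics, pixels), "k1" (the pictures are not rectified: a ray, as slopes to the right and down, at radius r is drawn at 1 + k1 r^2 times it, then the intrinsics apply), "extrinsics" (4x4, takes a point from camera to world coordinates). Camera axes: x right, y down, z forward; pixel columns grow to the right and rows downward; lengths in m; the calibration is good to about 2 mm. A picture is of the moment at which its call begins. There is no depth.
- r.finish_job(): hands the job in; it is judged then, once.
The state is a dict: "time": time; "q": joint angles; "joint_vel": joint speeds; "joint_torque": joint torques, N m; "position": TCP position; "eef_rot": TCP orientation; "force": force on the tool from outside, world axes, zero at the start; "ft_torque": the same for the moment, N m; "gripper_width": finger opening in m; "finger_force": force on a finger pad.
Only numpy, scipy, OpenCV 4.12 (cv2) and the standard library are available. Lean on these libraries where they do the work, as an engineer would, in place of code of your own. Each camera call takes 0.05 s, during which the arm holds its last target. There are 200 camera calls.

## Working session

There is one attempt and no reset: what is moved stays moved. The work goes in short steps, Python scripts to look and compute and a tool call to move; the robot and the scene stay as the last step left them, time stands still between calls to the robot, and variables do not carry over. Pictures are saved under pics/ and viewed, at most 14 in all, crops included, and the job is handed in when it is done.

Besides the shell and the picture viewer there is one more tool, called after ">>>" by a JSON object that holds its "method" and its "body", one argument or row to a line. arm_command: Moves the arm, as the interface text tells. Its arguments: {"type":"object","properties":{"rows":{"type":"array","items":{"type":"object","properties":{"dx":{"type":"number"},"dy":{"type":"number"},"dz":{"type":"number"},"roll":{"type":"number"},"grip":{"type":"number"}}}}},"required":["rows"]}

```bash
mkdir -p pics; cat > h.py <<'E'
import numpy as np, cv2
from bench import r, imaging
def cap(n,save=None):
    c=imaging.capture(n)
    if save: cv2.imwrite('pics/'+save+'.png',cv2.cvtColor(c['img'],cv2.COLOR_RGB2BGR))
    return c
def ray(c,u,v):
    K=np.array(c['mtx']);E=np.array(c['extrinsics'])
    d=cv2.undistortPoints(np.array([[[u,v]]],float),K,np.array([c['k1'],0,0,0,0.]))[0,0]
    return E[:3,3],E[:3,:3]@np.array([d[0],d[1],1])
def plane(c,u,v,z):
    o,d=ray(c,u,v); return o+d*(z-o[2])/d[2]
def proj(c,P):
    K=np.array(c['mtx']);E=np.linalg.inv(np.array(c['extrinsics']))
    p,_=cv2.projectPoints(np.array(P,float).reshape(-1,1,3),cv2.Rodrigues(E[:3,:3])[0],E[:3,3],K,np.array([c['k1'],0,0,0,0.]))
    return p[:,0]
E
python3 - <<'E'
from h import *
a=cap('scene','s0');b=cap('side','d0');w=cap('wrist','w0')
for c in (a,b,w): print(np.round(c['extrinsics'],3).tolist(),c['k1'],np.round(c['mtx'],0).tolist())
print(r.get_obs())
E
```

```text
[[-0.773, -0.275, 0.572, -0.18], [-0.634, 0.335, -0.697, 0.935], [0.0, -0.901, -0.434, 0.66], [0.0, 0.0, 0.0, 1.0]] 0.05247741351658119 [[488.0, 0.0, 276.0], [0.0, 488.0, 215.0], [0.0, 0.0, 1.0]]
[[-0.935, -0.179, 0.306, 0.084], [-0.354, 0.526, -0.773, 1.203], [-0.023, -0.831, -0.556, 0.924], [0.0, 0.0, 0.0, 1.0]] -0.04691067326862422 [[487.0, 0.0, 274.0], [0.0, 487.0, 218.0], [0.0, 0.0, 1.0]]
[[0.333, -0.916, -0.225, 0.262], [-0.943, -0.324, -0.079, -0.543], [-0.001, 0.239, -0.971, 0.383], [0.0, 0.0, 0.0, 1.0]] 0.009649707352995066 [[295.0, 0.0, 282.0], [0.0, 295.0, 213.0], [0.0, 0.0, 1.0]]
{'time': 0.15, 'q': array([-1.31642287e+00,  1.31002477e-01,  1.48904495e+00,  1.17891964e-05,
        1.52297471e+00, -8.53971743e-02]), 'joint_vel': array([ 0.00163336, -0.00100656, -0.00583561, -0.00075967, -0.00071953,
        0.00064747]), 'joint_torque': array([ 5.08689518e-04, -5.60472322e+01, -4.92338777e+01,  7.67980563e-02,
        3.05377529e-02, -7.25400923e-05]), 'position': array([ 0.1998854 , -0.56529014,  0.23681087]), 'eef_rot': array([-7.12688471e-04,  9.85603959e-01,  1.69068993e-01, -5.44486764e-05]), 'force': array([-0.31916676,  0.74330502,  0.24861816]), 'ft_torque': array([ 0.02889793, -0.00893192, -0.03027279]), 'finger_force': 0.0, 'gripper_width': 0.09293326750154393}
```

View pics/s0.png

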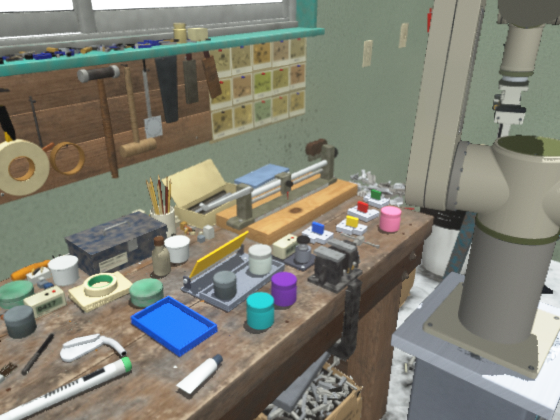

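View pics/d0.png

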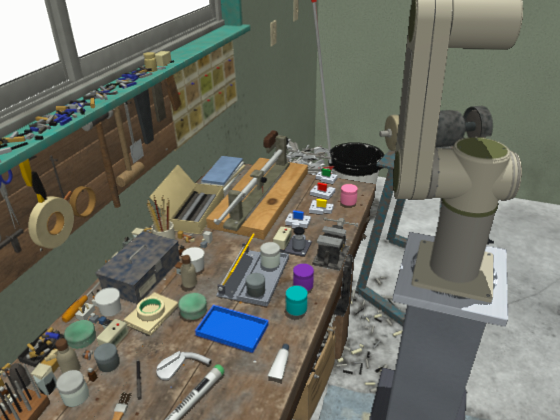

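Side view: the tray is at (255,275) with a dark jar at (256,285) and a white-lidded jar at (270,255). The blue bin is at (231,327). Plates: blue (298,218), yellow (320,205), red (321,189), green (327,175). The plunger is at (299,240). Jars that could be mistaken for the wax jar are purple (303,277), turquoise (296,300) and pink (348,195), plus white pots at (108,303), (72,385) and (194,260). For the grease jar, the lookalike is the grey jar at (106,356).

```bash
python3 - <<'E'
import cv2,numpy as np
a=cv2.imread('pics/s0.png');b=cv2.imread('pics/d0.png')
x=cv2.resize(b[205:355,180:360],None,fx=4.4,fy=4,interpolation=cv2.INTER_CUBIC)
x=cv2.resize(b[205:350,185:355],(680,580),interpolation=cv2.INTER_CUBIC)
y=cv2.resize(b[150:255,270:370],None,fx=5,fy=5,interpolation=cv2.INTER_CUBIC)
cv2.imwrite('pics/x.png',x);cv2.imwrite('pics/y.png',y)
E
python3 - <<'E'
from h import *
b=cap('side')
for n,u,v,z in [('bin',231,327,.018),('grease top',256,277,.053),('wax top',270,248,.064),('blue',298,215,.044),('yel',320,203,.044),('red',321,187,.044),('green',327,172,.044),('plunger',299,233,.07),('tin',193,300,.032),('bottle',187,258,.096),('tub',194,253,.05),('tray near-left',220,293,.018),('near-right',272,300,.018),('far right',289,263,.018)]:
    print(n,np.round(plane(b,u,v,z),3))
E
```

```text
bin [0.512 0.439 0.018]
grease top [0.509 0.277 0.053]
wax top [0.514 0.155 0.064]
blue [ 0.501 -0.066  0.044]
yel [ 0.454 -0.16   0.044]
red [ 0.481 -0.266  0.044]
green [ 0.491 -0.381  0.044]
plunger [0.455 0.064 0.07 ]
tin [0.641 0.396 0.032]
bottle [0.698 0.311 0.096]
tub [0.724 0.234 0.05 ]
tray near-left [0.593 0.334 0.018]
near-right [0.449 0.312 0.018]
far right [0.458 0.149 0.018]
```

View pics/x.png

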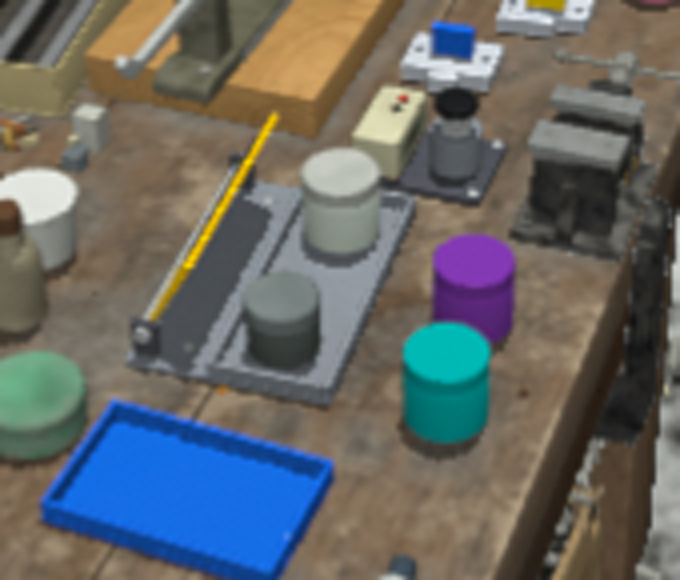

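View pics/y.png

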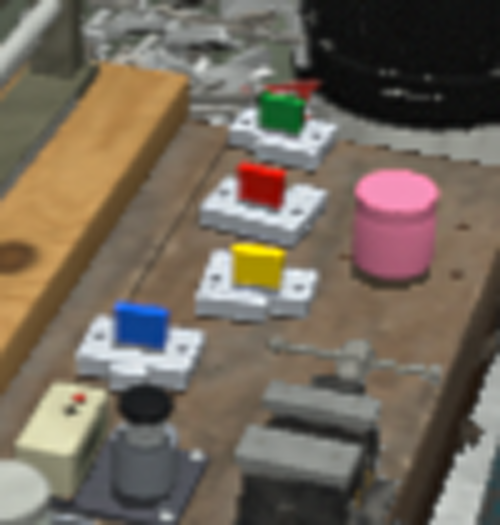

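The crops show a grey-lidded wax jar and a dark grease jar in the tray, both matching their descriptions (the purple, turquoise and pink jars are outside the tray). Four plates stand to the right. Next I'll look at them from above with the wrist camera.

>>> {"method": "arm_command", "body": {
  "rows": [
    {"dx":6,"dy":8,"dz":2,"roll":-0.1,"grip":-1},
    {"dx":25,"dy":34.5,"dz":5,"roll":-0.34,"grip":-1},
    {"dx":25,"dy":34.5,"dz":5,"roll":-0.34,"grip":-1},
    {"dx":25,"dy":34.5,"dz":5,"roll":-0.34,"grip":-1},
    {"dx":25,"dy":34.5,"dz":5,"roll":-0.34,"grip":-1},
    {"dx":25,"dy":34.5,"dz":5,"roll":-0.34,"grip":-1},
    {"dx":25,"dy":34.5,"dz":5,"roll":-0.34,"grip":-1},
    {"dx":25,"dy":34.5,"dz":5,"roll":-0.34,"grip":-1},
    {"dx":25,"dy":34.5,"dz":5,"roll":-0.34,"grip":-1},
    {"dx":25,"dy":34.5,"dz":5,"roll":-0.34,"grip":-1}
  ]
}}

```text
time: 1.45
position: [0.4492, -0.2218, 0.2873]
eef_rot: [-0.0, 1.0, -0.001, -0.0]
force: [0.1, 0.4, 0.5]
gripper_width: 0.0926
finger_force: 0.0
```

```bash
cat >> h.py <<'E'
COL={'red':((0,10),(170,180)),'yellow':((22,34),),'green':((50,85),),'blue':((105,125),)}
def webs(c,cols=COL,z=.044,smin=130):
    """top-face estimate of coloured webs: blob box projected at height z"""
    hsv=cv2.cvtColor(c['img'],cv2.COLOR_RGB2HSV);out={}
    for n,rg in cols.items():
        m=sum(cv2.inRange(hsv,(a,smin,60),(b,255,255)) for a,b in rg)
        k,lab,st,ce=cv2.connectedComponentsWithStats(m)
        out[n]=[(st[i][4],ce[i].round(1).tolist(),cv2.minAreaRect(np.argwhere(lab==i)[:,::-1].astype(np.float32)),plane(c,*ce[i],z).round(4)) for i in range(1,k) if st[i][4]>60]
    return out
E
python3 - <<'E'
from h import *
c=cap('wrist','w1');print(np.round(c['extrinsics'],3).tolist())
for n,l in webs(c).items():
    for x in l: print(n,x[0],x[1],np.round(x[2][1],1),round(x[2][2],1),x[3])
E
```

```text
[[-0.002, -0.971, -0.239, 0.515], [-1.0, 0.002, -0.0, -0.222], [0.001, 0.239, -0.971, 0.434], [0.0, 0.0, 0.0, 1.0]]
red 252 [335.3, 162.9] [ 9.5 26.6] 9.5 [ 0.4856 -0.2913  0.044 ]
yellow 213 [255.6, 184.3] [27.4  7.8] 83.7 [ 0.4577 -0.1866  0.044 ]
green 399 [419.8, 150.3] [14.7 28.2] 11.3 [ 0.5012 -0.3996  0.044 ]
blue 337 [182.1, 144.5] [28.1 12.3] 82.4 [ 0.5093 -0.0933  0.044 ]
```

View pics/w1.png

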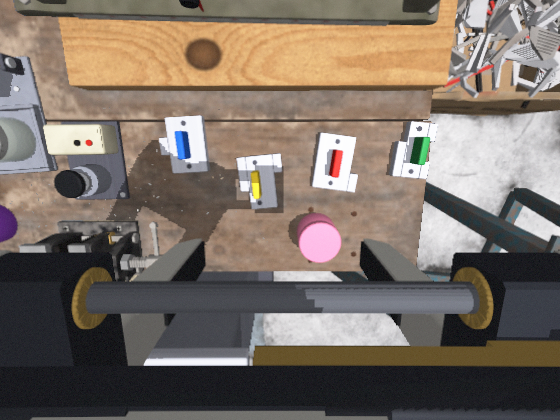

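The wrist view shows all four plates in their nominal orientation to within about 10°. Blue is at (182,145) with its tab to +y, yellow at (256,184), red at (335,163) with its tab to -y/-x, and green at (420,150). Now over the tray.

>>> {"method": "arm_command", "body": {
  "rows": [
    {"dx":0,"dy":43,"dz":0,"grip":-1},
    {"dx":0,"dy":43,"dz":0,"grip":-1},
    {"dx":0,"dy":43,"dz":0,"grip":-1},
    {"dx":0,"dy":43,"dz":0,"grip":-1},
    {"dx":0,"dy":43,"dz":0,"grip":-1},
    {"dx":0,"dy":43,"dz":0,"grip":-1},
    {"dx":0,"dy":43,"dz":0,"grip":-1},
    {"dx":0,"dy":43,"dz":0,"grip":-1},
    {"dx":0,"dy":43,"dz":0,"grip":-1},
    {"dx":0,"dy":43,"dz":0,"grip":-1}
  ]
}}

```text
invalid input at $.rows[0]: expected keys dx, dy, dz, roll, grip
```

```bash
python3 - <<'E'
from h import *
c=cap('wrist','w2');print(np.round(c['extrinsics'],3).tolist(),r.get_obs()['position'])
E
python3 -c "
import cv2;a=cv2.imread('pics/w2.png');cv2.imwrite('pics/w2c.png',cv2.resize(a[30:250,100:400],(800,587),interpolation=cv2.INTER_CUBIC))"
```

```text
[[-0.002, -0.971, -0.239, 0.515], [-1.0, 0.003, -0.0, -0.222], [0.001, 0.239, -0.971, 0.434], [0.0, 0.0, 0.0, 1.0]] [ 0.44927569 -0.22181493  0.28738509]
```

View pics/w2c.png

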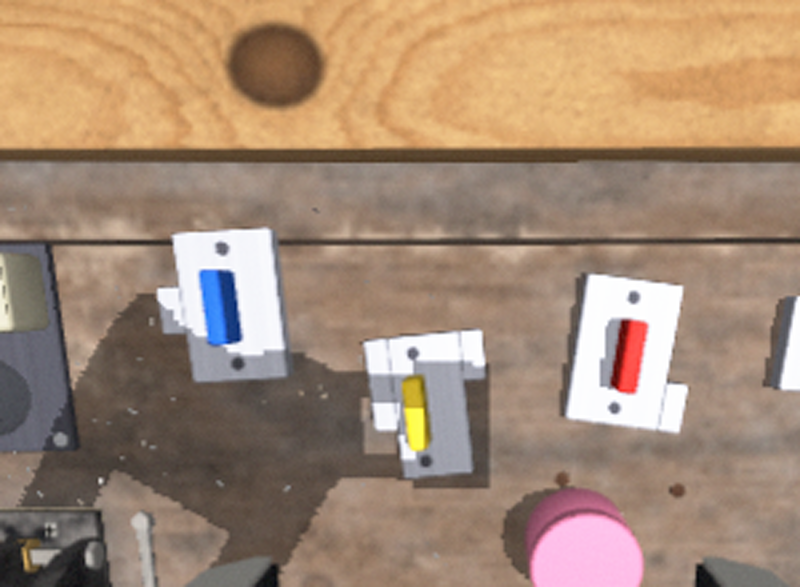

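The move was refused because every key is required, so this crop still shows the plates: blue at (220,307), yellow at (414,413) and red at (630,356), with two dark holes in each plate. I'll resend the move.

>>> {"method": "arm_command", "body": {
  "rows": [
    {"dx":0,"dy":43,"dz":0,"roll":0,"grip":-1},
    {"dx":0,"dy":43,"dz":0,"roll":0,"grip":-1},
    {"dx":0,"dy":43,"dz":0,"roll":0,"grip":-1},
    {"dx":0,"dy":43,"dz":0,"roll":0,"grip":-1},
    {"dx":0,"dy":43,"dz":0,"roll":0,"grip":-1},
    {"dx":0,"dy":43,"dz":0,"roll":0,"grip":-1},
    {"dx":0,"dy":43,"dz":0,"roll":0,"grip":-1},
    {"dx":0,"dy":43,"dz":0,"roll":0,"grip":-1},
    {"dx":0,"dy":43,"dz":0,"roll":0,"grip":-1},
    {"dx":0,"dy":43,"dz":0,"roll":0,"grip":-1}
  ]
}}

```text
time: 2.8
position: [0.4504, 0.2078, 0.2876]
eef_rot: [0.0, 1.0, -0.001, 0.0]
force: [0.1, 0.5, -0.7]
gripper_width: 0.0929
finger_force: 0.0
```

```bash
python3 - <<'E'
from h import *
c=cap('wrist','w3');print(np.round(c['extrinsics'],3).tolist(),r.get_obs()['position'])
E
python3 -c "
import cv2;a=cv2.imread('pics/w3.png');cv2.imwrite('pics/w3c.png',cv2.resize(a[60:280,130:430],(800,587),interpolation=cv2.INTER_CUBIC))"
```

```text
[[-0.003, -0.971, -0.238, 0.516], [-1.0, 0.003, -0.001, 0.208], [0.001, 0.238, -0.971, 0.434], [0.0, 0.0, 0.0, 1.0]] [0.45040525 0.20783418 0.2877134 ]
```

View pics/w3c.png

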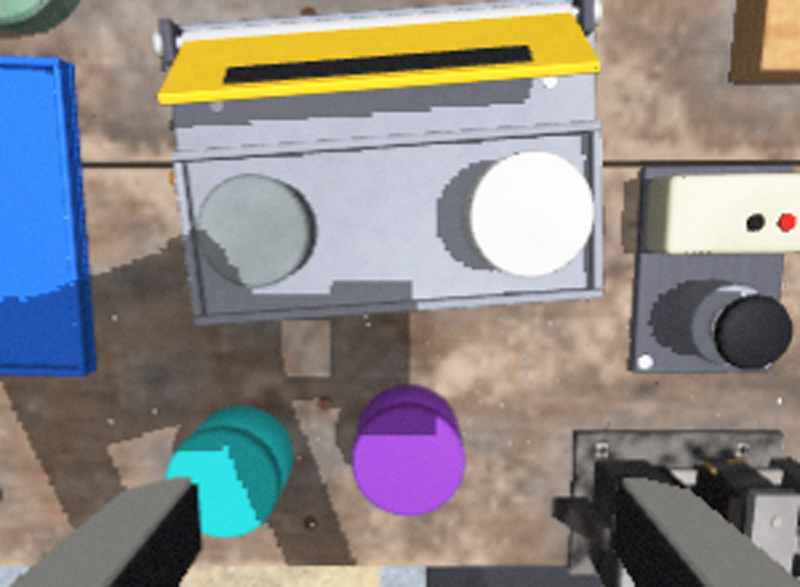

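The tray view shows the grease jar lid at (226,146), the wax lid at (330,140), the tray rim corners, the flap above it and the plunger head at (413,184). All positions are full-frame pixels. Now to compute.

```bash
python3 - <<'E'
from h import *
c=cap('wrist')
f=lambda x,y,z:plane(c,x/2.6667+130-.3,y/2.6667+60-.3,z)
print('grease',f(256,230,.053),'edge',f(199,230,.053),f(314,230,.053));print('wax',f(532,213,.064),f(470,213,.064),f(595,213,.064))
P=[f(197,323,.018),f(602,296,.018),f(600,127,.018),f(177,155,.018)]
for p in P: print(p.round(4))
C=np.mean(P,axis=0);print('centre',C, 'sizes',[np.linalg.norm(P[i]-P[(i+1)%4]).round(4) for i in range(4)])
for a,b in((1,0),(2,3)): d=P[b]-P[a];print('yaw',np.arctan2(-d[0],d[1]))
for a,b in((0,3),(1,2)): d=P[b]-P[a];print('yaw x',np.arctan2(d[1],d[0]))
print('flap edge',f(160,103,.087),f(598,70,.087));print('plunger',f(754,331,.07))
for s in('side','scene'):
    b=cap(s);hsv=cv2.cvtColor(b['img'],cv2.COLOR_RGB2HSV)
    m=cv2.inRange(hsv,(105,150,60),(122,255,255));k,l,st,ce=cv2.connectedComponentsWithStats(m);i=1+np.argmax(st[1:,4])
    q=np.argwhere(l==i)[:,::-1]
    hull=cv2.convexHull(q.astype(np.int32));W=np.array([plane(b,*h[0].astype(float),.018)[:2] for h in hull],np.float32)
    print(s,cv2.minAreaRect(W))
E
```

```text
grease [0.50904804 0.27872499 0.053     ] edge [0.50909864 0.30561443 0.053     ] [0.50898802 0.25133873 0.053     ]
wax [0.51645431 0.15031197 0.064     ] [0.51655009 0.17862075 0.064     ] [0.51634647 0.1215617  0.064     ]
[0.4604 0.3188 0.018 ]
[0.474  0.1048 0.018 ]
[0.5581 0.1106 0.018 ]
[0.5453 0.3232 0.018 ]
centre [0.50948087 0.21436296 0.018     ] sizes [np.float64(0.2145), np.float64(0.0843), np.float64(0.2129), np.float64(0.085)]
yaw 0.06353659044125663
yaw 0.06008502061770198
yaw x 0.051114330194834606
yaw x 0.06936876456672612
flap edge [0.56093603 0.3095837  0.087     ] [0.5731921  0.12888145 0.087     ]
plunger [0.46278694 0.04618631 0.07      ]
side ((0.5103654861450195, 0.4380127489566803), (0.11214004456996918, 0.1658688485622406), 88.42082214355469)
scene ((0.5047726631164551, 0.43655821681022644), (0.11125451326370239, 0.17643925547599792), 88.68417358398438)
```

>>> {"method": "arm_command", "body": {
  "rows": [
    {"dx":5.9,"dy":7.1,"dz":-4,"roll":0,"grip":-1},
    {"dx":5.9,"dy":7.1,"dz":-9,"roll":0,"grip":-1},
    {"dx":5.9,"dy":7.1,"dz":-14,"roll":0,"grip":-1},
    {"dx":5.9,"dy":7.1,"dz":-19,"roll":0,"grip":-1},
    {"dx":5.9,"dy":7.1,"dz":-22,"roll":0,"grip":-1},
    {"dx":5.9,"dy":7.1,"dz":-24.2,"roll":0,"grip":-1},
    {"dx":5.9,"dy":7.1,"dz":-24.2,"roll":0,"grip":-1},
    {"dx":5.9,"dy":7.1,"dz":-24.2,"roll":0,"grip":1},
    {"dx":5.9,"dy":7.1,"dz":-24.2,"roll":0,"grip":1},
    {"dx":5.9,"dy":7.1,"dz":-24.2,"roll":0,"grip":1},
    {"dx":5.9,"dy":7.1,"dz":-24.2,"roll":0,"grip":1}
  ]
}}

```text
time: 4.38
position: [0.5093, 0.2805, 0.0462]
eef_rot: [-0.0, 1.0, -0.0, 0.0]
force: [-0.1, -0.3, -0.7]
gripper_width: 0.0576
finger_force: 0.0
```

>>> {"method": "arm_command", "body": {
  "rows": [
    {"dx":0,"dy":0,"dz":0,"roll":0,"grip":1},
    {"dx":0,"dy":0,"dz":0,"roll":0,"grip":1},
    {"dx":0,"dy":0,"dz":4,"roll":0,"grip":1},
    {"dx":0,"dy":0,"dz":8.5,"roll":0,"grip":1},
    {"dx":3.6,"dy":6,"dz":10,"roll":0,"grip":1},
    {"dx":3.6,"dy":11,"dz":10,"roll":0,"grip":1},
    {"dx":3.6,"dy":15.6,"dz":9,"roll":0,"grip":1},
    {"dx":3.6,"dy":15.6,"dz":5,"roll":0,"grip":1},
    {"dx":3.6,"dy":15.6,"dz":2,"roll":0,"grip":1}
  ]
}}

```text
time: 5.5
position: [0.5439, 0.4367, 0.0632]
eef_rot: [0.001, 1.0, 0.001, -0.001]
force: [0.1, -1.0, -0.5]
gripper_width: 0.0523
finger_force: 30.0
```

```bash
python3 - <<'E'
from h import *
c=cap('wrist','w4')
print(r.get_obs()['position'])
E
python3 -c "
import cv2;a=cv2.imread('pics/w4.png');b=cv2.imread('pics/w4.png');cv2.imwrite('pics/w4c.png',a)"
```

```text
[0.54165499 0.43464679 0.0579576 ]
```

View pics/w4c.png

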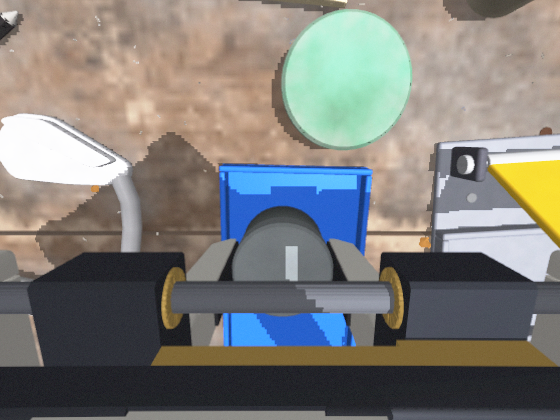

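Wrist view: the jar is held over the bin at (284,265), between the bin rims at columns 220–370 and behind the far rim at row 168. I'll settle it and lower.

>>> {"method": "arm_command", "body": {
  "rows": [
    {"dx":0,"dy":0,"dz":0,"roll":0,"grip":1},
    {"dx":0,"dy":0,"dz":0,"roll":0,"grip":1}
  ]
}}

```text
time: 5.8
position: [0.5461, 0.4369, 0.0677]
eef_rot: [-0.001, 1.0, -0.0, 0.001]
force: [0.3, 0.3, 0.4]
gripper_width: 0.0525
finger_force: 30.0
```

>>> {"method": "arm_command", "body": {
  "rows": [
    {"dx":0,"dy":-0.2,"dz":-1,"roll":0,"grip":1},
    {"dx":0,"dy":-0.2,"dz":-1.8,"roll":0,"grip":1},
    {"dx":0,"dy":-0.2,"dz":-2.2,"roll":0,"grip":1},
    {"dx":0,"dy":-0.2,"dz":-2.2,"roll":0,"grip":1},
    {"dx":0,"dy":-0.2,"dz":-2.2,"roll":0,"grip":-0.5},
    {"dx":0,"dy":-0.2,"dz":-2.2,"roll":0,"grip":-0.6},
    {"dx":0,"dy":-0.2,"dz":-2.2,"roll":0,"grip":-0.6},
    {"dx":0,"dy":-0.2,"dz":2,"roll":0,"grip":-0.6},
    {"dx":0,"dy":-0.2,"dz":7,"roll":0,"grip":-0.6},
    {"dx":0,"dy":-0.2,"dz":12,"roll":0,"grip":-1}
  ]
}}

```text
time: 7.05
position: [0.5447, 0.4342, 0.1868]
eef_rot: [0.0, 1.0, -0.0, -0.0]
force: [0.2, 0.5, 0.5]
gripper_width: 0.0803
finger_force: 0.0
```

```bash
python3 - <<'E'
from h import *
c=cap('side');cv2.imwrite('pics/d5.png',cv2.resize(c['img'][205:350,185:355,::-1],(680,580),interpolation=cv2.INTER_CUBIC))
print(r.get_obs()['position'])
E
```

```text
[0.54759838 0.43620325 0.19638559]
```

View pics/d5.png

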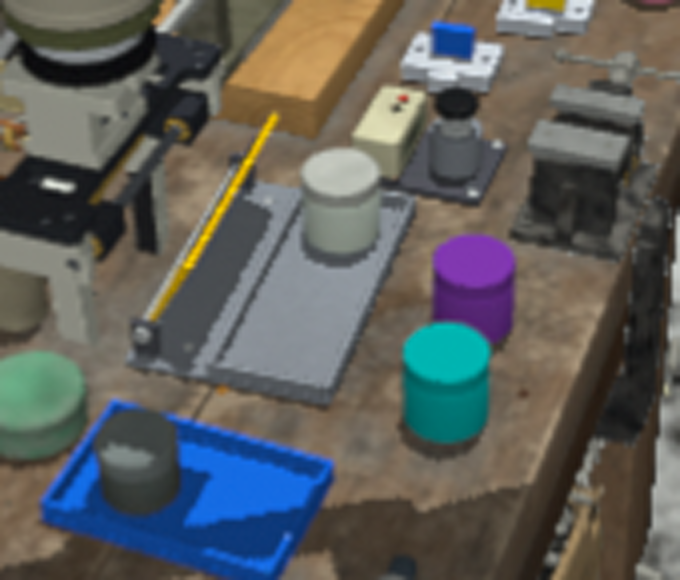

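The side view shows the grease jar standing in the bin at the crop's (138,460). Next is the wax jar, with the fingers a little less open to clear the counter.

>>> {"method": "arm_command", "body": {
  "rows": [
    {"dx":-1,"dy":-6,"dz":0,"roll":0,"grip":-0.72},
    {"dx":-2.9,"dy":-28.4,"dz":0,"roll":0,"grip":-0.72},
    {"dx":-2.9,"dy":-28.4,"dz":0,"roll":0,"grip":-0.72},
    {"dx":-2.9,"dy":-28.4,"dz":0,"roll":0,"grip":-0.72},
    {"dx":-2.9,"dy":-28.4,"dz":0,"roll":0,"grip":-0.72},
    {"dx":-2.9,"dy":-28.4,"dz":-4,"roll":0,"grip":-0.72},
    {"dx":-2.9,"dy":-28.4,"dz":-8,"roll":0,"grip":-0.72},
    {"dx":-2.9,"dy":-28.4,"dz":-12,"roll":0,"grip":-0.72},
    {"dx":-2.9,"dy":-28.4,"dz":-14.1,"roll":0,"grip":-0.72},
    {"dx":-2.9,"dy":-28.4,"dz":-14.1,"roll":0,"grip":-0.72},
    {"dx":-2.9,"dy":-28.4,"dz":-14.1,"roll":0,"grip":1},
    {"dx":-2.9,"dy":-28.4,"dz":-14.1,"roll":0,"grip":1}
  ]
}}

```text
time: 8.6
position: [0.5173, 0.1506, 0.0463]
eef_rot: [-0.0, 1.0, -0.0, 0.001]
force: [-0.5, 0.4, 0.4]
gripper_width: 0.0645
finger_force: 0.0
```

>>> {"method": "arm_command", "body": {
  "rows": [
    {"dx":0,"dy":0,"dz":0,"roll":0,"grip":1},
    {"dx":0,"dy":0,"dz":0,"roll":0,"grip":1},
    {"dx":0,"dy":0,"dz":0,"roll":0,"grip":1},
    {"dx":0,"dy":0,"dz":2,"roll":0,"grip":1}
  ]
}}

```text
time: 9.1
position: [0.5146, 0.15, 0.0635]
eef_rot: [0.0, 1.0, -0.0, -0.002]
force: [0.4, 0.2, -1.3]
gripper_width: 0.0572
finger_force: 30.0
```

>>> {"method": "arm_command", "body": {
  "rows": [
    {"dx":0,"dy":0,"dz":5,"roll":0,"grip":1},
    {"dx":-1,"dy":3,"dz":9,"roll":0,"grip":1},
    {"dx":-2,"dy":9,"dz":9,"roll":0,"grip":1},
    {"dx":-3,"dy":15,"dz":9,"roll":0,"grip":1},
    {"dx":-4.4,"dy":21,"dz":9,"roll":0,"grip":1},
    {"dx":-4.4,"dy":25,"dz":9,"roll":0,"grip":1},
    {"dx":-4.4,"dy":28.5,"dz":8,"roll":0,"grip":1},
    {"dx":-4.4,"dy":28.5,"dz":4,"roll":0,"grip":1},
    {"dx":-4.4,"dy":28.5,"dz":1,"roll":0,"grip":1},
    {"dx":-4.4,"dy":28.5,"dz":0,"roll":0,"grip":1},
    {"dx":-4.4,"dy":28.5,"dz":0,"roll":0,"grip":1},
    {"dx":-4.4,"dy":28.5,"dz":0,"roll":0,"grip":1}
  ]
}}

```text
time: 10.6
position: [0.4731, 0.436, 0.0666]
eef_rot: [-0.001, 1.0, -0.0, 0.001]
force: [0.6, 0.6, -1.0]
gripper_width: 0.0575
finger_force: 30.0
```

>>> {"method": "arm_command", "body": {
  "rows": [
    {"dx":0,"dy":0,"dz":-1.2,"roll":0,"grip":1},
    {"dx":0,"dy":0,"dz":-2.2,"roll":0,"grip":1},
    {"dx":0,"dy":0,"dz":-2.2,"roll":0,"grip":1},
    {"dx":0,"dy":0,"dz":-2.2,"roll":0,"grip":-0.6},
    {"dx":0,"dy":0,"dz":-2.2,"roll":0,"grip":-0.6},
    {"dx":0,"dy":0,"dz":-2.2,"roll":0,"grip":-0.6},
    {"dx":0,"dy":0,"dz":2,"roll":0,"grip":-0.6},
    {"dx":0,"dy":0,"dz":7,"roll":0,"grip":-0.6},
    {"dx":0,"dy":-4,"dz":11,"roll":0,"grip":-0.6},
    {"dx":0,"dy":-10,"dz":12,"roll":0,"grip":-0.6},
    {"dx":0,"dy":-16,"dz":13.5,"roll":0,"grip":-0.6},
    {"dx":0,"dy":-22,"dz":13.5,"roll":0,"grip":-0.6}
  ]
}}

```text
time: 12.1
position: [0.4726, 0.2139, 0.2014]
eef_rot: [-0.0, 1.0, 0.0, 0.002]
force: [0.8, -0.6, -0.7]
gripper_width: 0.0742
finger_force: 0.0
```

>>> {"method": "arm_command", "body": {
  "rows": [
    {"dx":0,"dy":0,"dz":0,"roll":0,"grip":-0.6},
    {"dx":0,"dy":0,"dz":0,"roll":0,"grip":-0.6},
    {"dx":0,"dy":0,"dz":0,"roll":0,"grip":-0.6},
    {"dx":0,"dy":0,"dz":0,"roll":0,"grip":-0.6},
    {"dx":0,"dy":0,"dz":0,"roll":0,"grip":-0.6}
  ]
}}

```text
time: 12.72
position: [0.4718, 0.216, 0.1994]
eef_rot: [0.0, 1.0, 0.001, -0.0]
force: [-0.2, -0.6, 0.8]
gripper_width: 0.0743
finger_force: 0.0
```

```bash
python3 - <<'E'
from h import *
c=cap('wrist','w6');print(r.get_obs()['position'],np.round(c['extrinsics'],3).tolist())
p=proj(c,[[.51,.214,.018]]);print(p)
s=cap('side')['img'][270:360,185:275]
im=cv2.resize(c['img'][40:260,130:430],(800,587),interpolation=cv2.INTER_CUBIC)
im[-180:,:180]=cv2.resize(s,(180,180))
cv2.imwrite('pics/w6c.png',im[:,:,::-1])
E
```

```text
[0.47185632 0.21586343 0.19944771] [[0.001, -0.971, -0.239, 0.537], [-1.0, -0.001, -0.001, 0.216], [0.001, 0.239, -0.971, 0.346], [0.0, 0.0, 0.0, 1.0]]
[[284.03442352 165.63981314]]
```

View pics/w6c.png

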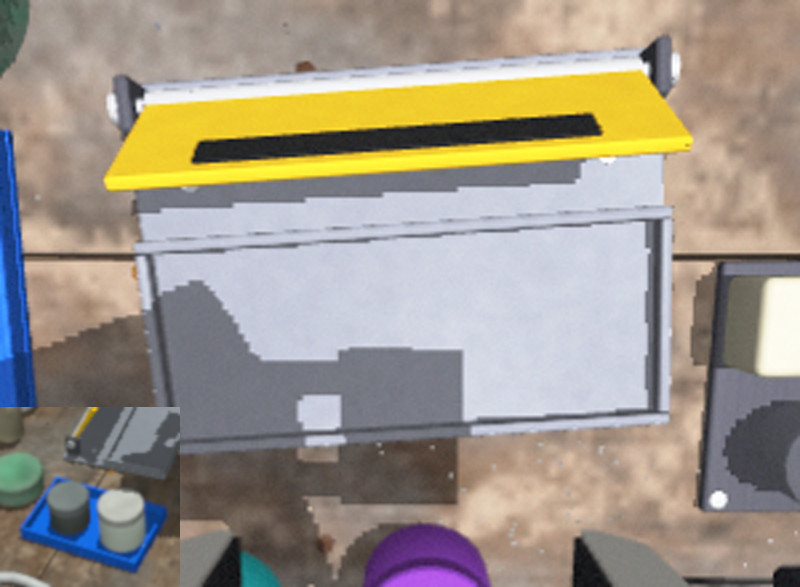

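Both jars stand in the bin (inset) and the tray is empty. Its rim corners in the crop are far-left (137,243), far-right (672,206), near-right (669,424) and near-left about (161,453).

```bash
cat > t.py <<'E'
from h import *
c=cap('wrist')
f=lambda x,y,z:plane(c,x*300/800+130-.3,y*220/587+40-.3,z)
P=[f(161,453,.018),f(669,424,.018),f(672,206,.018),f(137,243,.018)]
C=np.mean(P,axis=0);print('centre',C.round(4),'sizes',[np.linalg.norm(P[i]-P[(i+1)%4]).round(4) for i in range(4)])
for a,b in((1,0),(2,3)): d=P[b]-P[a];print('yaw',np.arctan2(-d[0],d[1]).round(4))
for a,b in((0,3),(1,2)): d=P[b]-P[a];print('yaw x',np.arctan2(d[1],d[0]).round(4))
F=[f(106,185,.087),f(690,145,.087)];d=F[0]-F[1];print('flap',F,np.linalg.norm(d),np.arctan2(-d[0],d[1]))
cen=C[:2];y=.061
for n,o in zip(('red','yellow','green','blue'),(.07725,.02575,-.02575,-.07725)): print(n,(cen+o*np.array([-np.sin(y),np.cos(y)])).round(4))
E
python3 t.py
```

```text
centre [0.5104 0.2149 0.018 ] sizes [np.float64(0.2167), np.float64(0.0882), np.float64(0.214), np.float64(0.0865)]
yaw 0.0585
yaw 0.0665
yaw x 0.0362
yaw x 0.0676
flap [array([0.5622363 , 0.30939329, 0.087     ]), array([0.57397719, 0.12859372, 0.087     ])] 0.18118037920851782 0.0648476277236316
red [0.5057 0.292 ]
yellow [0.5088 0.2406]
green [0.512  0.1892]
blue [0.5151 0.1378]
```

>>> {"method": "arm_command", "body": {
  "rows": [
    {"dx":-1,"dy":-6,"dz":0,"roll":0,"grip":-0.6},
    {"dx":-2,"dy":-12,"dz":0,"roll":0,"grip":-0.6},
    {"dx":-2,"dy":-18,"dz":0,"roll":0,"grip":-0.6},
    {"dx":-3,"dy":-24,"dz":0,"roll":0,"grip":-0.6},
    {"dx":-4,"dy":-30,"dz":0,"roll":0,"grip":-0.6},
    {"dx":-5,"dy":-36,"dz":0,"roll":0,"grip":-0.6},
    {"dx":-5.2,"dy":-42,"dz":-1,"roll":0,"grip":-0.6},
    {"dx":-5.2,"dy":-48,"dz":-3,"roll":0,"grip":-0.6},
    {"dx":-5.2,"dy":-50.6,"dz":-5,"roll":0,"grip":-0.6},
    {"dx":-5.2,"dy":-50.6,"dz":-5,"roll":0,"grip":-0.6},
    {"dx":-5.2,"dy":-50.6,"dz":-5,"roll":0,"grip":-0.6},
    {"dx":-5.2,"dy":-50.6,"dz":-5,"roll":0,"grip":-0.6}
  ]
}}

```text
time: 14.38
position: [0.4207, -0.29, 0.1507]
eef_rot: [0.0, 1.0, 0.001, 0.001]
force: [0.7, -0.1, 0.8]
gripper_width: 0.0746
finger_force: 0.0
```

```bash
cat > m.py <<'E'
from h import *
import sys
n=sys.argv[1]; z=float(sys.argv[2]) if len(sys.argv)>2 else .044
c=cap('wrist','m_'+n);o=r.get_obs();p=o['position']
for x in webs(c,{n:COL[n]},z,110)[n]:
    B=np.array([plane(c,*q,z)[:2] for q in cv2.boxPoints(x[2])])
    e=[B[1]-B[0],B[2]-B[1]];e=max(e,key=np.linalg.norm);e=e*np.sign(e[0]);s=sorted(np.linalg.norm(B[1]-B[0]).round(4) for B in (B,B[1:]))
    ctr=B.mean(0);yaw=np.arctan2(e[1],e[0])
    print(n,'area',x[0],'px',x[1],'centroid',x[3][:2],'box',ctr.round(4),'sizes',s,'yaw',yaw.round(3))
    print('delta cm',((ctr-p[:2])*100).round(2),'tcp',p.round(4))
E
python3 m.py red
```

```text
red area 147 px [495.2, 37.9] centroid [ 0.5623 -0.4533] box [ 0.5614 -0.4514] sizes [np.float64(0.0041), np.float64(0.0261)] yaw -1.121
delta cm [ 14.06 -16.14] tcp [ 0.4208 -0.29    0.1507]
red area 109 px [457.4, 54.3] centroid [ 0.5511 -0.4261] box [ 0.551  -0.4258] sizes [np.float64(0.0039), np.float64(0.0164)] yaw -1.154
delta cm [ 13.02 -13.58] tcp [ 0.4208 -0.29    0.1507]
red area 471 px [286.6, 141.9] centroid [ 0.4849 -0.2936] box [ 0.4845 -0.2936] sizes [np.float64(0.0091), np.float64(0.0349)] yaw -0.133
delta cm [ 6.38 -0.36] tcp [ 0.4208 -0.29    0.1507]
red area 70 px [257.3, 226.5] centroid [ 0.4114 -0.2677] box [ 0.4114 -0.2675] sizes [np.float64(0.0102), np.float64(0.0125)] yaw -1.57
delta cm [-0.94  2.25] tcp [ 0.4208 -0.29    0.1507]
red area 454 px [263.2, 250.8] centroid [ 0.3883 -0.2727] box [ 0.3917 -0.273 ] sizes [np.float64(0.0274), np.float64(0.054)] yaw 1.526
delta cm [-2.9  1.7] tcp [ 0.4208 -0.29    0.1507]
```

>>> {"method": "arm_command", "body": {
  "rows": [
    {"dx":5,"dy":-0.35,"dz":-3,"roll":-0.13,"grip":0.14},
    {"dx":6.4,"dy":-0.35,"dz":-7,"roll":-0.13,"grip":0.14},
    {"dx":6.4,"dy":-0.35,"dz":-10,"roll":-0.13,"grip":0.14},
    {"dx":6.4,"dy":-0.35,"dz":-11.2,"roll":-0.13,"grip":0.14},
    {"dx":6.4,"dy":-0.35,"dz":-11.2,"roll":-0.13,"grip":0.14},
    {"dx":6.4,"dy":-0.35,"dz":-11.2,"roll":-0.13,"grip":1},
    {"dx":6.4,"dy":-0.35,"dz":-11.2,"roll":-0.13,"grip":1},
    {"dx":6.4,"dy":-0.35,"dz":-11.2,"roll":-0.13,"grip":1},
    {"dx":6.4,"dy":-0.35,"dz":-11.2,"roll":-0.13,"grip":1},
    {"dx":6.4,"dy":-0.35,"dz":-11.2,"roll":-0.13,"grip":1}
  ]
}}

```text
time: 15.68
position: [0.4843, -0.2945, 0.0383]
eef_rot: [0.0, 0.998, -0.065, 0.0]
force: [-1.6, -0.1, 5.8]
gripper_width: 0.0099
finger_force: 30.0
```

>>> {"method": "arm_command", "body": {
  "rows": [
    {"dx":0,"dy":0,"dz":5,"roll":0,"grip":1},
    {"dx":0,"dy":0,"dz":11,"roll":0.05,"grip":1},
    {"dx":0,"dy":4,"dz":15,"roll":0.1,"grip":1},
    {"dx":0.5,"dy":10,"dz":16,"roll":0.19,"grip":1},
    {"dx":1,"dy":16,"dz":16,"roll":0.19,"grip":1},
    {"dx":1,"dy":22,"dz":16,"roll":0.19,"grip":1},
    {"dx":2,"dy":28,"dz":16,"roll":0.19,"grip":1},
    {"dx":2,"dy":34,"dz":16,"roll":0.19,"grip":1},
    {"dx":2,"dy":40,"dz":16,"roll":0.19,"grip":1},
    {"dx":2.1,"dy":46,"dz":16,"roll":0.19,"grip":1},
    {"dx":2.1,"dy":52,"dz":16,"roll":0.19,"grip":1},
    {"dx":2.1,"dy":58.2,"dz":16,"roll":0.193,"grip":1}
  ]
}}

```text
time: 17.18
position: [0.5045, 0.2896, 0.1972]
eef_rot: [0.0, 1.0, 0.031, -0.0]
force: [0.2, 0.4, -1.6]
gripper_width: 0.0097
finger_force: 30.0
```

>>> {"method": "arm_command", "body": {
  "rows": [
    {"dx":0,"dy":0.3,"dz":-4,"roll":0,"grip":1},
    {"dx":0,"dy":0.3,"dz":-8,"roll":0,"grip":1},
    {"dx":0,"dy":0.3,"dz":-10,"roll":0,"grip":1},
    {"dx":0,"dy":0.3,"dz":-10,"roll":0,"grip":1},
    {"dx":0,"dy":0.3,"dz":-10,"roll":0,"grip":1},
    {"dx":0,"dy":0.3,"dz":-10,"roll":0,"grip":1},
    {"dx":0,"dy":0.3,"dz":-10,"roll":0,"grip":1}
  ]
}}

```text
time: 18.05
position: [0.5058, 0.2911, 0.099]
eef_rot: [-0.0, 1.0, 0.031, 0.001]
force: [-0.5, -0.7, -1.4]
gripper_width: 0.0096
finger_force: 30.0
```

```bash
python3 - <<'E'
from h import *
c=cap('wrist','w7');o=r.get_obs();print(o['position'],o['eef_rot'],o['gripper_width'])
cv2.imwrite('pics/w7c.png',cv2.resize(c['img'][60:300,130:430],(800,600),interpolation=cv2.INTER_CUBIC)[:,:,::-1])
E
```

```text
[0.50562873 0.2910023  0.09868666] [-3.45628963e-04  9.99509691e-01  3.12994546e-02  7.76090962e-04] 0.00977681801953239
```

View pics/w7c.png

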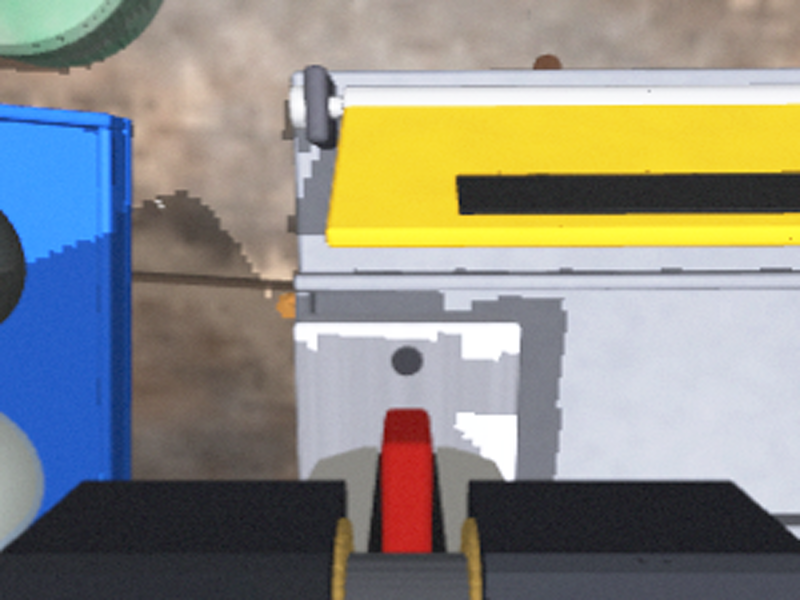

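The picture shows the red plate level in the grip and parallel to the tray. Its far edge is at row 322, its side edges are at columns 295 and 520, and its hole is at (407,360). The tray's far rim is at rows 275–290.

```bash
python3 - <<'E'
from h import *
c=cap('wrist');o=r.get_obs();p=o['position'];y=.0626
R=np.array([[np.cos(y),np.sin(y)],[-np.sin(y),np.cos(y)]])
f=lambda x,yy,z:R@(plane(c,x*.375+130-.3,yy*.4+60-.3,z)[:2]-p[:2])
zt=p[2]-.038+.016
for n,a in dict(plL=(295,323,zt),plR=(520,323,zt),hole=(407,360,zt),wallfar_outer=(450,274,.018),wallfar_inner=(450,290,.018),left_outer=(294,285,.018),left_inner=(314,300,.018)).items(): print(n,(f(*a)*1000).round(1))
E
```

```text
plL [38.3 24.4]
plR [ 38.3 -24.3]
hole [29.6  0.2]
wallfar_outer [ 44.1 -12.2]
wallfar_inner [ 39.2 -12.3]
left_outer [40.8 32.6]
left_inner [36.2 27. ]
```

>>> {"method": "arm_command", "body": {
  "rows": [
    {"dx":0,"dy":0.05,"dz":-3,"roll":0,"grip":1},
    {"dx":0,"dy":0.05,"dz":-4,"roll":0,"grip":1},
    {"dx":0,"dy":0.05,"dz":-4,"roll":0,"grip":1},
    {"dx":0,"dy":0.05,"dz":-4.5,"roll":0,"grip":1},
    {"dx":0,"dy":0.05,"dz":-5,"roll":0,"grip":1},
    {"dx":0,"dy":0.05,"dz":-5.4,"roll":0,"grip":1},
    {"dx":0,"dy":0.05,"dz":-5.5,"roll":0,"grip":1},
    {"dx":0,"dy":0.05,"dz":-5.5,"roll":0,"grip":1}
  ]
}}

```text
time: 19.15
position: [0.5052, 0.2914, 0.0441]
eef_rot: [-0.0, 1.0, 0.031, 0.0]
force: [-5.7, -3.3, 11.4]
gripper_width: 0.0098
finger_force: 30.0
```

>>> {"method": "arm_command", "body": {
  "rows": [
    {"dx":0,"dy":0,"dz":0.05,"roll":0,"grip":0.4},
    {"dx":0,"dy":0,"dz":0.05,"roll":0,"grip":0.4},
    {"dx":0,"dy":0,"dz":0.05,"roll":0,"grip":0.4},
    {"dx":0,"dy":0,"dz":4,"roll":0,"grip":0.4},
    {"dx":0,"dy":0,"dz":10,"roll":0,"grip":0.4},
    {"dx":-2,"dy":-4,"dz":14,"roll":0,"grip":0.2},
    {"dx":-4,"dy":-10,"dz":15,"roll":0,"grip":0.2},
    {"dx":-6,"dy":-16,"dz":15,"roll":0,"grip":0.2},
    {"dx":-8,"dy":-22,"dz":15,"roll":0,"grip":0.2},
    {"dx":-10,"dy":-28,"dz":15,"roll":0,"grip":0.2},
    {"dx":-10.5,"dy":-34,"dz":15,"roll":0,"grip":0.2},
    {"dx":-10.9,"dy":-40,"dz":15,"roll":-0.06,"grip":0.2}
  ]
}}

```text
time: 20.65
position: [0.3955, -0.1105, 0.193]
eef_rot: [0.0, 1.0, 0.001, 0.001]
force: [2.1, 0.5, -0.0]
gripper_width: 0.0374
finger_force: 0.0
```

>>> {"method": "arm_command", "body": {
  "rows": [
    {"dx":0,"dy":-6,"dz":-2,"roll":0,"grip":0.2},
    {"dx":0,"dy":-7.9,"dz":-4.4,"roll":0,"grip":0.2},
    {"dx":0,"dy":-7.9,"dz":-4.4,"roll":0,"grip":0.2},
    {"dx":0,"dy":-7.9,"dz":-4.4,"roll":0,"grip":0.2},
    {"dx":0,"dy":-7.9,"dz":-4.4,"roll":0,"grip":0.2}
  ]
}}

```text
time: 21.28
position: [0.3968, -0.187, 0.1498]
eef_rot: [0.0, 1.0, 0.002, 0.001]
force: [0.3, 0.6, -0.2]
gripper_width: 0.0372
finger_force: 0.0
```

```bash
python3 m.py yellow
```

```text
yellow area 474 px [280.6, 147.7] centroid [ 0.4563 -0.1854] box [ 0.4559 -0.1855] sizes [np.float64(0.0092), np.float64(0.0347)] yaw 0.1
delta cm [5.91 0.15] tcp [ 0.3968 -0.187   0.1497]
```

>>> {"method": "arm_command", "body": {
  "rows": [
    {"dx":4,"dy":0.15,"dz":-3,"roll":0.1,"grip":0.2},
    {"dx":5.95,"dy":0.15,"dz":-7,"roll":0.1,"grip":0.2},
    {"dx":5.95,"dy":0.15,"dz":-10,"roll":0.1,"grip":0.2},
    {"dx":5.95,"dy":0.15,"dz":-11.2,"roll":0.1,"grip":0.2},
    {"dx":5.95,"dy":0.15,"dz":-11.2,"roll":0.1,"grip":0.2},
    {"dx":5.95,"dy":0.15,"dz":-11.2,"roll":0.1,"grip":1},
    {"dx":5.95,"dy":0.15,"dz":-11.2,"roll":0.1,"grip":1},
    {"dx":5.95,"dy":0.15,"dz":-11.2,"roll":0.1,"grip":1},
    {"dx":5.95,"dy":0.15,"dz":-11.2,"roll":0.1,"grip":1},
    {"dx":5.95,"dy":0.15,"dz":-11.2,"roll":0.1,"grip":1}
  ]
}}

```text
time: 22.58
position: [0.4558, -0.1864, 0.0371]
eef_rot: [0.0, 0.999, 0.051, 0.0]
force: [-1.9, 0.6, 6.0]
gripper_width: 0.0099
finger_force: 30.0
```

>>> {"method": "arm_command", "body": {
  "rows": [
    {"dx":0,"dy":0,"dz":5,"roll":0,"grip":1},
    {"dx":0,"dy":0,"dz":11,"roll":0,"grip":1},
    {"dx":0.5,"dy":4,"dz":15,"roll":-0.038,"grip":1},
    {"dx":1.5,"dy":10,"dz":16,"roll":-0.038,"grip":1},
    {"dx":2.5,"dy":16,"dz":16,"roll":-0.038,"grip":1},
    {"dx":3.5,"dy":22,"dz":16,"roll":-0.038,"grip":1},
    {"dx":4.5,"dy":28,"dz":16,"roll":-0.038,"grip":1},
    {"dx":5.3,"dy":34,"dz":16,"roll":-0.038,"grip":1},
    {"dx":5.3,"dy":39,"dz":14,"roll":-0.038,"grip":1},
    {"dx":5.3,"dy":42.6,"dz":10,"roll":-0.038,"grip":1},
    {"dx":5.3,"dy":42.6,"dz":6,"roll":-0.038,"grip":1},
    {"dx":5.3,"dy":42.6,"dz":6,"roll":-0.038,"grip":1}
  ]
}}

```text
time: 24.08
position: [0.5048, 0.2389, 0.092]
eef_rot: [0.001, 0.999, 0.033, -0.004]
force: [-0.4, -1.0, -1.8]
gripper_width: 0.0098
finger_force: 30.0
```

>>> {"method": "arm_command", "body": {
  "rows": [
    {"dx":0,"dy":0,"dz":0,"roll":0,"grip":1},
    {"dx":0,"dy":0,"dz":0,"roll":0,"grip":1},
    {"dx":0,"dy":0,"dz":0,"roll":0,"grip":1},
    {"dx":0,"dy":0,"dz":0,"roll":0,"grip":1}
  ]
}}

```text
time: 24.58
position: [0.5091, 0.2398, 0.0976]
eef_rot: [-0.0, 0.999, 0.032, 0.001]
force: [-0.5, 0.0, -2.1]
gripper_width: 0.0097
finger_force: 30.0
```

```bash
cat > g.py <<'E'
# plate in grip: edges of the bright body strip far of the web, in the tool frame (mm); red plate web in tray
from h import *
import sys
c=cap('wrist','g_'+sys.argv[1]);o=r.get_obs();p=o['position'];q=o['eef_rot'];y=2*np.arctan2(q[2],q[1]);print('tcp',p.round(4),'yaw',round(y,4),'w',o['gripper_width'])
R=np.array([[np.cos(y),np.sin(y)],[-np.sin(y),np.cos(y)]])
zt=p[2]-.022
H=proj(c,[np.r_[p[:2]+R.T@np.array([.030,0]),zt]])[0]
x0,y0=(H-14).astype(int);g=cv2.cvtColor(c['img'],cv2.COLOR_RGB2GRAY)[y0:y0+28,x0:x0+28]
m=(g<np.median(g)-45).astype(np.uint8);k,l,st,ce=cv2.connectedComponentsWithStats(m)
for i in range(1,k):
    if 12<st[i][4]<160: print('hole',st[i][4],(1000*(R@(plane(c,*(ce[i]+[x0,y0]),zt)[:2]-p[:2]))).round(1))
E
python3 g.py yellow; python3 m.py red .050
```

```text
tcp [0.5089 0.2398 0.0973] yaw 0.0645 w 0.009882130776857763
hole 113 [29.6  0.1]
red area 936 px [211.5, 229.3] centroid [0.5119 0.2887] box [0.512  0.2889] sizes [np.float64(0.0142), np.float64(0.0337)] yaw 0.061
delta cm [0.33 4.92] tcp [0.5087 0.2397 0.0971]
```

>>> {"method": "arm_command", "body": {
  "rows": [
    {"dx":-0.05,"dy":0,"dz":-3,"roll":0,"grip":1},
    {"dx":-0.05,"dy":0,"dz":-3.5,"roll":0,"grip":1},
    {"dx":-0.05,"dy":0,"dz":-3.5,"roll":0,"grip":1},
    {"dx":-0.05,"dy":0,"dz":-4,"roll":0,"grip":1},
    {"dx":-0.05,"dy":0,"dz":-4.5,"roll":0,"grip":1},
    {"dx":-0.05,"dy":0,"dz":-5,"roll":0,"grip":1},
    {"dx":-0.05,"dy":0,"dz":-5.4,"roll":0,"grip":1},
    {"dx":-0.05,"dy":0,"dz":-5.5,"roll":0,"grip":1},
    {"dx":-0.05,"dy":0,"dz":-5.5,"roll":0,"grip":1}
  ]
}}

```text
time: 25.8
position: [0.508, 0.2398, 0.043]
eef_rot: [0.0, 0.999, 0.032, -0.0]
force: [-8.1, -3.7, 12.7]
gripper_width: 0.0098
finger_force: 30.0
```

>>> {"method": "arm_command", "body": {
  "rows": [
    {"dx":0,"dy":0,"dz":0.05,"roll":0,"grip":0.4},
    {"dx":0,"dy":0,"dz":0.05,"roll":0,"grip":0.4},
    {"dx":0,"dy":0,"dz":0.05,"roll":0,"grip":0.4},
    {"dx":0,"dy":0,"dz":4,"roll":0,"grip":0.4},
    {"dx":0,"dy":0,"dz":10,"roll":0,"grip":0.4},
    {"dx":-2,"dy":-4,"dz":14,"roll":0,"grip":0.2},
    {"dx":-3,"dy":-10,"dz":15,"roll":0,"grip":0.2},
    {"dx":-4,"dy":-16,"dz":15,"roll":0,"grip":0.2},
    {"dx":-6,"dy":-22,"dz":15,"roll":0,"grip":0.2},
    {"dx":-7.1,"dy":-28,"dz":15,"roll":0,"grip":0.2},
    {"dx":-7.1,"dy":-34,"dz":15,"roll":0,"grip":0.2},
    {"dx":-7.1,"dy":-40,"dz":15,"roll":-0.06,"grip":0.2}
  ]
}}

```text
time: 27.3
position: [0.4367, -0.1622, 0.1919]
eef_rot: [0.0, 1.0, 0.002, 0.001]
force: [0.8, -0.2, 0.7]
gripper_width: 0.0372
finger_force: 0.0
```

>>> {"method": "arm_command", "body": {
  "rows": [
    {"dx":0,"dy":-6,"dz":0,"roll":0,"grip":0.2},
    {"dx":0,"dy":-12,"dz":0,"roll":0,"grip":0.2},
    {"dx":0,"dy":-18,"dz":0,"roll":0,"grip":0.2},
    {"dx":0,"dy":-24,"dz":-2,"roll":0,"grip":0.2},
    {"dx":0,"dy":-24.3,"dz":-4.3,"roll":0,"grip":0.2},
    {"dx":0,"dy":-24.3,"dz":-4.3,"roll":0,"grip":0.2},
    {"dx":0,"dy":-24.3,"dz":-4.3,"roll":0,"grip":0.2},
    {"dx":0,"dy":-24.3,"dz":-4.3,"roll":0,"grip":0.2}
  ]
}}

```text
time: 28.3
position: [0.4379, -0.403, 0.1504]
eef_rot: [0.001, 1.0, 0.003, 0.001]
force: [-0.4, -0.7, 0.2]
gripper_width: 0.0372
finger_force: 0.0
```

```bash
python3 m.py green
```

```text
green area 449 px [285.1, 143.1] centroid [ 0.5012 -0.4052] box [ 0.5008 -0.4052] sizes [np.float64(0.0088), np.float64(0.0344)] yaw -0.099
delta cm [ 6.29 -0.21] tcp [ 0.4378 -0.4031  0.1503]
```

>>> {"method": "arm_command", "body": {
  "rows": [
    {"dx":4,"dy":-0.2,"dz":-3,"roll":-0.1,"grip":0.2},
    {"dx":6.3,"dy":-0.2,"dz":-7,"roll":-0.1,"grip":0.2},
    {"dx":6.3,"dy":-0.2,"dz":-10,"roll":-0.1,"grip":0.2},
    {"dx":6.3,"dy":-0.2,"dz":-11.2,"roll":-0.1,"grip":0.2},
    {"dx":6.3,"dy":-0.2,"dz":-11.2,"roll":-0.1,"grip":0.2},
    {"dx":6.3,"dy":-0.2,"dz":-11.2,"roll":-0.1,"grip":1},
    {"dx":6.3,"dy":-0.2,"dz":-11.2,"roll":-0.1,"grip":1},
    {"dx":6.3,"dy":-0.2,"dz":-11.2,"roll":-0.1,"grip":1},
    {"dx":6.3,"dy":-0.2,"dz":-11.2,"roll":-0.1,"grip":1},
    {"dx":6.3,"dy":-0.2,"dz":-11.2,"roll":-0.1,"grip":1}
  ]
}}

```text
time: 29.6
position: [0.5002, -0.4055, 0.0372]
eef_rot: [0.0, 0.999, -0.048, 0.0]
force: [-1.0, 0.2, 4.1]
gripper_width: 0.0097
finger_force: 30.0
```

>>> {"method": "arm_command", "body": {
  "rows": [
    {"dx":0,"dy":0,"dz":5,"roll":0,"grip":1},
    {"dx":0,"dy":0,"dz":11,"roll":0,"grip":1},
    {"dx":0,"dy":4,"dz":15,"roll":0.08,"grip":1},
    {"dx":0,"dy":10,"dz":16,"roll":0.16,"grip":1},
    {"dx":0,"dy":16,"dz":16,"roll":0.16,"grip":1},
    {"dx":0,"dy":22,"dz":16,"roll":0.16,"grip":1},
    {"dx":0,"dy":28,"dz":16,"roll":0.16,"grip":1},
    {"dx":0.5,"dy":34,"dz":16,"roll":0.16,"grip":1},
    {"dx":1,"dy":40,"dz":16,"roll":0.16,"grip":1},
    {"dx":1.1,"dy":46,"dz":16,"roll":0.16,"grip":1},
    {"dx":1.1,"dy":52,"dz":16,"roll":0.16,"grip":1},
    {"dx":1.1,"dy":57,"dz":14,"roll":0.16,"grip":1}
  ]
}}

```text
time: 31.1
position: [0.5117, 0.1674, 0.1779]
eef_rot: [-0.0, 0.999, 0.033, 0.002]
force: [0.2, 0.2, -1.9]
gripper_width: 0.0097
finger_force: 30.0
```

>>> {"method": "arm_command", "body": {
  "rows": [
    {"dx":0,"dy":2.4,"dz":-4,"roll":0,"grip":1},
    {"dx":0,"dy":2.4,"dz":-8,"roll":0,"grip":1},
    {"dx":0,"dy":2.4,"dz":-8,"roll":0,"grip":1},
    {"dx":0,"dy":2.4,"dz":-8,"roll":0,"grip":1},
    {"dx":0,"dy":2.4,"dz":-8,"roll":0,"grip":1},
    {"dx":0,"dy":2.4,"dz":-8,"roll":0,"grip":1},
    {"dx":0,"dy":2.4,"dz":-8,"roll":0,"grip":1}
  ]
}}

```text
time: 31.98
position: [0.5116, 0.1888, 0.0976]
eef_rot: [-0.0, 0.999, 0.032, 0.001]
force: [-0.4, -0.3, -1.3]
gripper_width: 0.01
finger_force: 30.0
```

```bash
python3 g.py green
```

```text
tcp [0.5113 0.1888 0.0972] yaw 0.0645 w 0.00981001684433724
hole 113 [29.9  0.1]
```

>>> {"method": "arm_command", "body": {
  "rows": [
    {"dx":0,"dy":-0.05,"dz":-3,"roll":0,"grip":1},
    {"dx":0,"dy":-0.05,"dz":-3.5,"roll":0,"grip":1},
    {"dx":0,"dy":-0.05,"dz":-3.5,"roll":0,"grip":1},
    {"dx":0,"dy":-0.05,"dz":-4,"roll":0,"grip":1},
    {"dx":0,"dy":-0.05,"dz":-4.5,"roll":0,"grip":1},
    {"dx":0,"dy":-0.05,"dz":-5,"roll":0,"grip":1},
    {"dx":0,"dy":-0.05,"dz":-5.4,"roll":0,"grip":1},
    {"dx":0,"dy":-0.05,"dz":-5.5,"roll":0,"grip":1},
    {"dx":0,"dy":-0.05,"dz":-5.5,"roll":0,"grip":1}
  ]
}}

```text
time: 33.15
position: [0.511, 0.1883, 0.043]
eef_rot: [0.0, 0.999, 0.032, -0.0]
force: [-8.5, -3.3, 15.2]
gripper_width: 0.0095
finger_force: 30.0
```

>>> {"method": "arm_command", "body": {
  "rows": [
    {"dx":0,"dy":0,"dz":0.05,"roll":0,"grip":0.4},
    {"dx":0,"dy":0,"dz":0.05,"roll":0,"grip":0.4},
    {"dx":0,"dy":0,"dz":0.05,"roll":0,"grip":0.4},
    {"dx":0,"dy":0,"dz":4,"roll":0,"grip":0.4},
    {"dx":0,"dy":0,"dz":10,"roll":0,"grip":0.4},
    {"dx":-2,"dy":-4,"dz":14,"roll":0,"grip":0.2},
    {"dx":-4,"dy":-10,"dz":14,"roll":0,"grip":0.2},
    {"dx":-5,"dy":-16,"dz":14,"roll":-0.06,"grip":0.2},
    {"dx":-6.6,"dy":-22,"dz":14,"roll":-0.06,"grip":0.2},
    {"dx":-6.6,"dy":-27.8,"dz":12,"roll":-0.06,"grip":0.2},
    {"dx":-6.6,"dy":-27.8,"dz":10.7,"roll":-0.06,"grip":0.2},
    {"dx":-6.6,"dy":-27.8,"dz":10.7,"roll":-0.06,"grip":0.2}
  ]
}}

```text
time: 34.65
position: [0.444, -0.0892, 0.1473]
eef_rot: [-0.001, 1.0, 0.002, -0.001]
force: [-0.1, 0.1, -0.1]
gripper_width: 0.037
finger_force: 0.0
```

>>> {"method": "arm_command", "body": {
  "rows": [
    {"dx":0,"dy":0,"dz":0,"roll":0,"grip":0.2},
    {"dx":0,"dy":0,"dz":0,"roll":0,"grip":0.2},
    {"dx":0,"dy":0,"dz":0,"roll":0,"grip":0.2}
  ]
}}

```text
time: 35.02
position: [0.4455, -0.0889, 0.1491]
eef_rot: [0.0, 1.0, 0.003, 0.0]
force: [1.0, -0.5, -1.1]
gripper_width: 0.0371
finger_force: 0.0
```

```bash
python3 m.py blue
```

```text
blue area 198 px [272.3, 102.7] centroid [ 0.5402 -0.0803] box [ 0.5407 -0.0811] sizes [np.float64(0.0094), np.float64(0.0357)] yaw -0.039
delta cm [9.54 0.8 ] tcp [ 0.4454 -0.0891  0.149 ]
```

The blue plate has shifted about 3 cm from where it stood. I'll move the camera over it and measure once more.

>>> {"method": "arm_command", "body": {
  "rows": [
    {"dx":3.2,"dy":0.9,"dz":0,"roll":0,"grip":0.2},
    {"dx":3.2,"dy":0.9,"dz":0,"roll":0,"grip":0.2},
    {"dx":3.2,"dy":0.9,"dz":0,"roll":0,"grip":0.2},
    {"dx":3.2,"dy":0.9,"dz":0,"roll":0,"grip":0.2},
    {"dx":3.2,"dy":0.9,"dz":0,"roll":0,"grip":0.2}
  ]
}}

```text
time: 35.7
position: [0.4766, -0.0808, 0.1487]
eef_rot: [0.0, 1.0, 0.002, 0.0]
force: [0.7, 0.5, 0.6]
gripper_width: 0.0373
finger_force: 0.0
```

```bash
python3 m.py blue; python3 -c "
import cv2;a=cv2.imread('pics/m_blue.png');cv2.imwrite('pics/m_bluec.png',cv2.resize(a[60:240,160:400],(800,600),interpolation=cv2.INTER_CUBIC))"
```

```text
blue area 180 px [281.4, 140.1] centroid [ 0.5422 -0.0799] box [ 0.5415 -0.0808] sizes [np.float64(0.0089), np.float64(0.0345)] yaw 0.009
delta cm [6.48 0.01] tcp [ 0.4767 -0.0808  0.1488]
```

View pics/m_bluec.png

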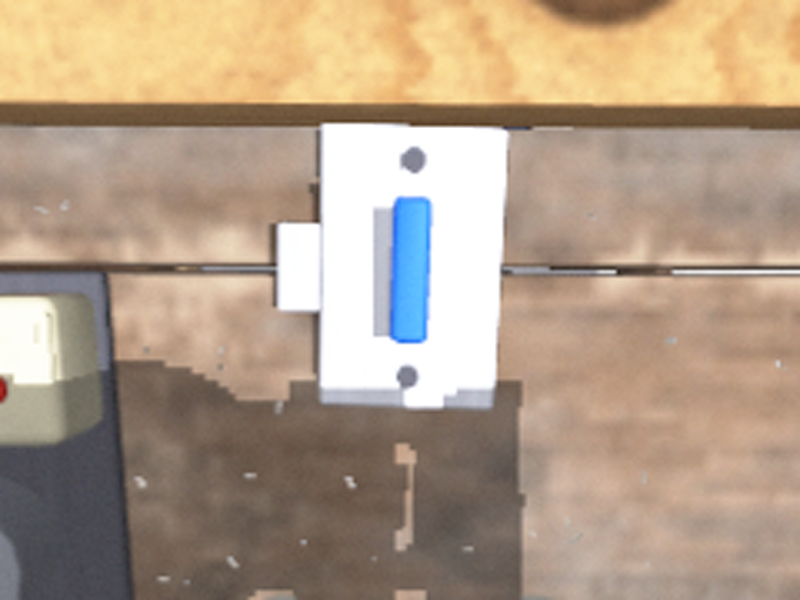

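The blue plate stands flat against the wooden beam, with its web centre at crop (411,270), tab to +y, turned about -0.03 rad. I'll grasp it there.

>>> {"method": "arm_command", "body": {
  "rows": [
    {"dx":4,"dy":-0.05,"dz":-3,"roll":-0.03,"grip":0.2},
    {"dx":6.35,"dy":-0.05,"dz":-7,"roll":-0.03,"grip":0.2},
    {"dx":6.35,"dy":-0.05,"dz":-10,"roll":-0.03,"grip":0.2},
    {"dx":6.35,"dy":-0.05,"dz":-11.1,"roll":-0.03,"grip":0.2},
    {"dx":6.35,"dy":-0.05,"dz":-11.1,"roll":-0.03,"grip":0.2},
    {"dx":6.35,"dy":-0.05,"dz":-11.1,"roll":-0.03,"grip":1},
    {"dx":6.35,"dy":-0.05,"dz":-11.1,"roll":-0.03,"grip":1},
    {"dx":6.35,"dy":-0.05,"dz":-11.1,"roll":-0.03,"grip":1},
    {"dx":6.35,"dy":-0.05,"dz":-11.1,"roll":-0.03,"grip":1},
    {"dx":6.35,"dy":-0.05,"dz":-11.1,"roll":-0.03,"grip":1}
  ]
}}

```text
time: 37.0
position: [0.5408, -0.0813, 0.0382]
eef_rot: [0.0, 1.0, -0.013, 0.0]
force: [-0.5, -0.0, 6.6]
gripper_width: 0.0095
finger_force: 30.0
```

>>> {"method": "arm_command", "body": {
  "rows": [
    {"dx":-0.3,"dy":0,"dz":4,"roll":0,"grip":1},
    {"dx":-1,"dy":0,"dz":10,"roll":0.04,"grip":1},
    {"dx":-2.6,"dy":2,"dz":15,"roll":0.09,"grip":1},
    {"dx":-2.6,"dy":8,"dz":15,"roll":0.09,"grip":1},
    {"dx":-2.6,"dy":14,"dz":15,"roll":0.09,"grip":1},
    {"dx":-2.6,"dy":19,"dz":14,"roll":0.09,"grip":1},
    {"dx":-2.6,"dy":21.8,"dz":10,"roll":0.09,"grip":1},
    {"dx":-2.6,"dy":21.8,"dz":6,"roll":0.09,"grip":1},
    {"dx":-2.6,"dy":21.8,"dz":6,"roll":0.09,"grip":1},
    {"dx":-2.6,"dy":21.8,"dz":6,"roll":0.09,"grip":1},
    {"dx":-2.6,"dy":21.8,"dz":6,"roll":0.09,"grip":1},
    {"dx":-2.6,"dy":21.8,"dz":6,"roll":0.09,"grip":1}
  ]
}}

```text
time: 38.5
position: [0.5157, 0.1367, 0.0994]
eef_rot: [-0.0, 0.999, 0.032, 0.001]
force: [-0.4, 0.4, -2.2]
gripper_width: 0.0098
finger_force: 30.0
```

```bash
python3 g.py blue
```

```text
tcp [0.5155 0.1366 0.099 ] yaw 0.0642 w 0.00984942188738031
hole 113 [30.2  0.1]
```

>>> {"method": "arm_command", "body": {
  "rows": [
    {"dx":-0.13,"dy":0.02,"dz":-3,"roll":0,"grip":1},
    {"dx":-0.13,"dy":0.02,"dz":-3.5,"roll":0,"grip":1},
    {"dx":-0.13,"dy":0.02,"dz":-3.5,"roll":0,"grip":1},
    {"dx":-0.13,"dy":0.02,"dz":-4,"roll":0,"grip":1},
    {"dx":-0.13,"dy":0.02,"dz":-4.5,"roll":0,"grip":1},
    {"dx":-0.13,"dy":0.02,"dz":-5,"roll":0,"grip":1},
    {"dx":-0.13,"dy":0.02,"dz":-5.4,"roll":0,"grip":1},
    {"dx":-0.13,"dy":0.02,"dz":-5.5,"roll":0,"grip":1},
    {"dx":-0.13,"dy":0.02,"dz":-5.5,"roll":0,"grip":1}
  ]
}}

```text
time: 39.67
position: [0.5132, 0.137, 0.0441]
eef_rot: [0.0, 0.999, 0.032, -0.0]
force: [-8.6, -1.8, 15.2]
gripper_width: 0.0097
finger_force: 30.0
```

>>> {"method": "arm_command", "body": {
  "rows": [
    {"dx":0,"dy":0,"dz":0.05,"roll":0,"grip":0.4},
    {"dx":0,"dy":0,"dz":0.05,"roll":0,"grip":0.4},
    {"dx":0,"dy":0,"dz":0.05,"roll":0,"grip":0.4},
    {"dx":0,"dy":0,"dz":4,"roll":0,"grip":0.4},
    {"dx":0,"dy":0,"dz":10,"roll":0,"grip":0.4},
    {"dx":-3,"dy":3,"dz":14,"roll":0,"grip":0.4},
    {"dx":-5.3,"dy":7.7,"dz":15.6,"roll":0,"grip":0.4},
    {"dx":-5.3,"dy":7.7,"dz":15.6,"roll":0,"grip":0.4},
    {"dx":-5.3,"dy":7.7,"dz":15.6,"roll":0,"grip":0.4},
    {"dx":-5.3,"dy":7.7,"dz":15.6,"roll":0,"grip":0.4},
    {"dx":-5.3,"dy":7.7,"dz":15.6,"roll":0,"grip":0.4}
  ]
}}

```text
time: 41.05
position: [0.4603, 0.2131, 0.1978]
eef_rot: [0.0, 0.999, 0.032, -0.001]
force: [-0.8, -0.3, 0.2]
gripper_width: 0.0281
finger_force: 0.0
```

```bash
for n in red yellow green blue; do python3 m.py $n .050 | head -2; done; python3 -c "
import cv2;a=cv2.imread('pics/m_red.png');cv2.imwrite('pics/w8c.png',cv2.resize(a[40:265,130:430],(800,600),interpolation=cv2.INTER_CUBIC))"
```

```text
red area 516 px [208.2, 155.8] centroid [0.506  0.2885] box [0.5057 0.2883] sizes [np.float64(0.0141), np.float64(0.035)] yaw 0.072
delta cm [4.54 7.51] tcp [0.4603 0.2132 0.1979]
yellow area 5135 px [283.4, 73.4] centroid [0.5849 0.2199] box [0.5845 0.2202] sizes [np.float64(0.0246), np.float64(0.2033)] yaw -1.507
delta cm [12.42  0.69] tcp [0.4603 0.2133 0.1981]
green area 363 px [309.7, 155.9] centroid [0.5122 0.1896] box [0.5115 0.1892] sizes [np.float64(0.0097), np.float64(0.0338)] yaw 0.091
delta cm [ 5.12 -2.43] tcp [0.4603 0.2134 0.1982]
blue area 8366 px [101.0, 125.4] centroid [0.5279 0.3911] box [0.514  0.4077] sizes [np.float64(0.0973), np.float64(0.1521)] yaw -0.025
delta cm [ 5.37 19.41] tcp [0.4603 0.2136 0.1984]
```

View pics/w8c.png

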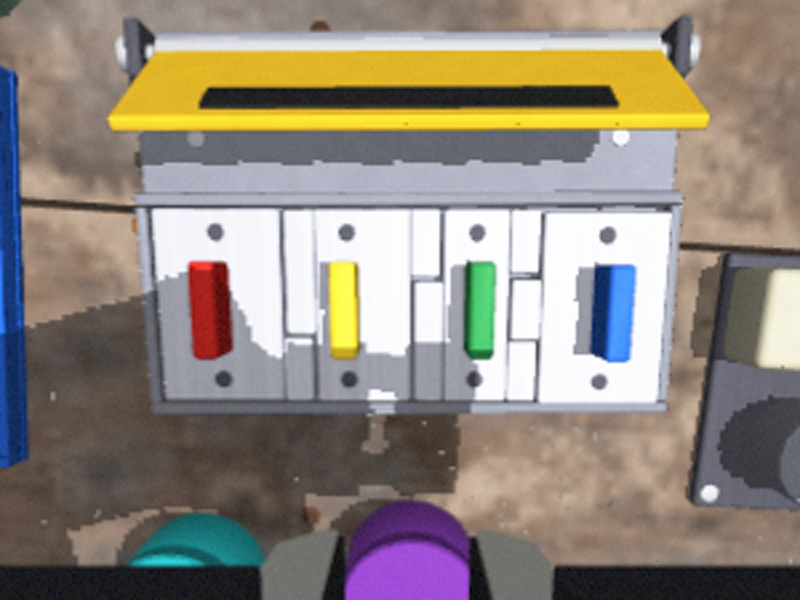

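The picture shows all four plates nested flush: red (210,310), yellow (343,310), green (480,310), blue (614,312), with tabs in notches. Now the flap.

>>> {"method": "arm_command", "body": {
  "rows": [
    {"dx":6,"dy":0.3,"dz":0,"roll":0,"grip":1},
    {"dx":11.6,"dy":0.5,"dz":-2,"roll":0,"grip":1},
    {"dx":11.6,"dy":0.5,"dz":-7.4,"roll":0,"grip":1},
    {"dx":11.6,"dy":0.5,"dz":-7.4,"roll":0,"grip":1},
    {"dx":11.6,"dy":0.5,"dz":-9,"roll":0,"grip":1},
    {"dx":11.6,"dy":0.5,"dz":-10,"roll":0,"grip":1},
    {"dx":11.3,"dy":0.5,"dz":-11,"roll":0,"grip":1},
    {"dx":11,"dy":0.4,"dz":-12,"roll":0,"grip":1},
    {"dx":10.4,"dy":0.4,"dz":-13.5,"roll":0,"grip":1},
    {"dx":9.8,"dy":0.4,"dz":-14.4,"roll":0,"grip":1},
    {"dx":9.6,"dy":0.4,"dz":-14.9,"roll":0,"grip":1},
    {"dx":9.6,"dy":0.4,"dz":-15,"roll":0,"grip":1}
  ]
}}

```text
time: 42.75
position: [0.5568, 0.2183, 0.0494]
eef_rot: [-0.0, 0.999, 0.032, 0.001]
force: [2.1, 0.6, 5.0]
gripper_width: 0.0004
finger_force: 2.8
```

>>> {"method": "arm_command", "body": {
  "rows": [
    {"dx":0,"dy":0,"dz":-0.15,"roll":0,"grip":1},
    {"dx":0,"dy":0,"dz":-0.25,"roll":0,"grip":1},
    {"dx":0,"dy":0,"dz":-0.25,"roll":0,"grip":1},
    {"dx":0,"dy":0,"dz":-0.25,"roll":0,"grip":1}
  ]
}}

```text
time: 43.25
position: [0.5569, 0.2183, 0.0485]
eef_rot: [-0.0, 0.999, 0.032, 0.001]
force: [-4.2, -1.5, 17.3]
gripper_width: 0.0005
finger_force: 8.9
```

>>> {"method": "arm_command", "body": {
  "rows": [
    {"dx":0,"dy":0,"dz":0,"roll":0,"grip":1},
    {"dx":0,"dy":0,"dz":0,"roll":0,"grip":1},
    {"dx":0,"dy":0,"dz":0,"roll":0,"grip":1},
    {"dx":0,"dy":0,"dz":0,"roll":0,"grip":1},
    {"dx":0,"dy":0,"dz":0,"roll":0,"grip":1},
    {"dx":0,"dy":0,"dz":0,"roll":0,"grip":1},
    {"dx":0,"dy":0,"dz":0,"roll":0,"grip":1},
    {"dx":0,"dy":0,"dz":0,"roll":0,"grip":1},
    {"dx":0.8,"dy":0,"dz":1.5,"roll":0,"grip":1},
    {"dx":1.4,"dy":0.1,"dz":3.5,"roll":0,"grip":1},
    {"dx":2,"dy":0.1,"dz":6,"roll":0,"grip":1},
    {"dx":2,"dy":0.1,"dz":11,"roll":0,"grip":1}
  ]
}}

```text
time: 44.75
position: [0.5739, 0.2183, 0.1538]
eef_rot: [0.001, 0.999, 0.032, -0.004]
force: [0.4, 0.3, -0.1]
gripper_width: 0.0003
finger_force: 0.0
```

>>> {"method": "arm_command", "body": {
  "rows": [
    {"dx":-3,"dy":-3,"dz":4,"roll":0,"grip":1},
    {"dx":-7,"dy":-7,"dz":4.5,"roll":0,"grip":1},
    {"dx":-11,"dy":-11,"dz":4.5,"roll":0,"grip":1},
    {"dx":-15,"dy":-15,"dz":4.5,"roll":0,"grip":1},
    {"dx":-17.6,"dy":-17.3,"dz":4.5,"roll":-0.06,"grip":1},
    {"dx":-17.6,"dy":-17.3,"dz":4.5,"roll":-0.06,"grip":1},
    {"dx":-17.6,"dy":-17.3,"dz":4.5,"roll":-0.06,"grip":1},
    {"dx":-17.6,"dy":-17.3,"dz":4.5,"roll":-0.06,"grip":1},
    {"dx":-17.6,"dy":-17.3,"dz":4.5,"roll":-0.06,"grip":1}
  ]
}}

```text
time: 45.88
position: [0.4004, 0.0465, 0.2009]
eef_rot: [-0.0, 1.0, 0.003, -0.0]
force: [1.0, 0.8, 0.1]
gripper_width: 0.0004
finger_force: 0.0
```

```bash
python3 - <<'E'
from h import *
c=cap('wrist','p');p=r.get_obs()['position'];h=proj(c,[[.4628,.0462,.07]])[0];print(p,h)
x0,y0=(h-45).astype(int);g=c['img'][y0:y0+90,x0:x0+90].max(2)
for T in(45,60):
    k,l,st,ce=cv2.connectedComponentsWithStats((g<T).astype(np.uint8))
    for i in range(1,k):
        if st[i][4]>150:
            (u,v),rad=cv2.minEnclosingCircle(np.argwhere(l==i)[:,::-1].astype(np.float32));q=plane(c,u+x0,v+y0,.07);print(T,st[i],(u+x0,v+y0),rad,q.round(4),'d cm',((q-p)[:2]*100).round(2),'diam',np.linalg.norm(plane(c,u+x0+rad,v+y0,.07)-q)*2)
im=c['img'];out=cv2.resize(im[y0-50:y0+130,x0-75:x0+165],(800,600));
# side crop for flap and plates
s=cap('side')['img'];out[:240,:280]=cv2.resize(s[215:335,220:360],(280,240))
cv2.imwrite('pics/pc.png',out[:,:,::-1])
E
```

```text
[0.40037313 0.04645536 0.20093619] [282.98011639 143.52260346]
60 [ 29  28  38  39 820] (np.float64(284.3607597351074), np.float64(145.0569610595703)) 19.238950729370117 [0.4614 0.0449 0.07  ] d cm [ 6.11 -0.15] diam 0.0352601784899539
```

View pics/pc.png

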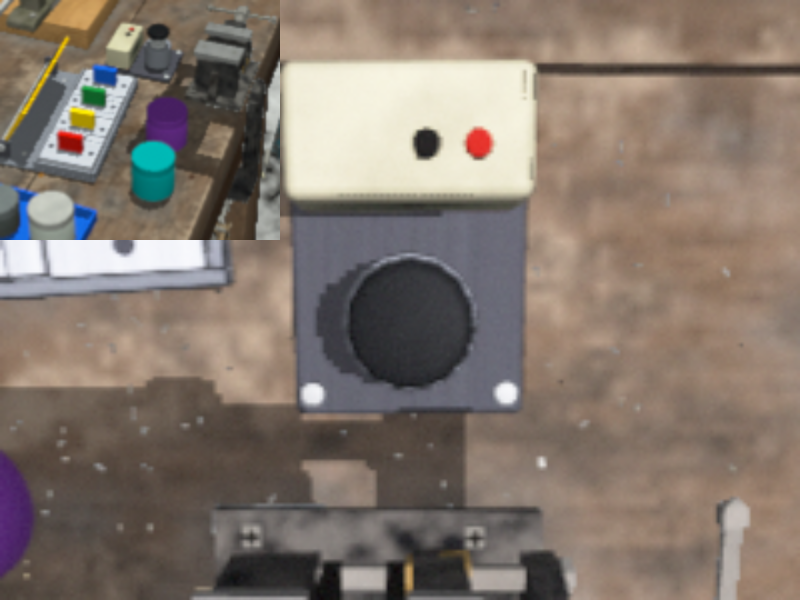

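The head is at crop (411,321) and 35 mm across, which fits the plunger. The inset shows the flap sprung up and the plates nested. Now press.

>>> {"method": "arm_command", "body": {
  "rows": [
    {"dx":6.1,"dy":-0.15,"dz":0,"roll":0,"grip":1},
    {"dx":6.1,"dy":-0.15,"dz":-5,"roll":0,"grip":1},
    {"dx":6.1,"dy":-0.15,"dz":-9,"roll":0,"grip":1},
    {"dx":6.1,"dy":-0.15,"dz":-10.5,"roll":0,"grip":1},
    {"dx":6.1,"dy":-0.15,"dz":-11.5,"roll":0,"grip":1},
    {"dx":6.1,"dy":-0.15,"dz":-12.2,"roll":0,"grip":1},
    {"dx":6.1,"dy":-0.15,"dz":-12.6,"roll":0,"grip":1},
    {"dx":6.1,"dy":-0.15,"dz":-12.6,"roll":0,"grip":1},
    {"dx":6.1,"dy":-0.15,"dz":-12.6,"roll":0,"grip":1}
  ]
}}

```text
time: 47.1
position: [0.4622, 0.0446, 0.0773]
eef_rot: [0.0, 1.0, 0.002, 0.001]
force: [-5.4, 0.9, 9.1]
gripper_width: 0.0001
finger_force: 4.3
```

>>> {"method": "arm_command", "body": {
  "rows": [
    {"dx":0,"dy":0,"dz":-0.2,"roll":0,"grip":1},
    {"dx":0,"dy":0,"dz":-0.2,"roll":0,"grip":1},
    {"dx":0,"dy":0,"dz":-0.2,"roll":0,"grip":1}
  ]
}}

```text
time: 47.48
position: [0.4624, 0.0446, 0.077]
eef_rot: [0.0, 1.0, 0.003, 0.001]
force: [-15.8, 0.4, 27.4]
gripper_width: 0.0006
finger_force: 13.6
```

At the stop: the force jumped from 9 to 27 N with no further travel. Release and withdraw.

>>> {"method": "arm_command", "body": {
  "rows": [
    {"dx":0,"dy":0,"dz":2,"roll":0,"grip":1},
    {"dx":0,"dy":0,"dz":6,"roll":0,"grip":1},
    {"dx":0,"dy":0,"dz":12,"roll":0,"grip":1},
    {"dx":0,"dy":0,"dz":15,"roll":0,"grip":1},
    {"dx":0,"dy":0,"dz":15,"roll":0,"grip":1},
    {"dx":0,"dy":0,"dz":15,"roll":0,"grip":1},
    {"dx":0,"dy":0,"dz":15,"roll":0,"grip":1},
    {"dx":0,"dy":0,"dz":15,"roll":0,"grip":1}
  ]
}}

```text
time: 48.48
position: [0.4606, 0.0445, 0.2219]
eef_rot: [-0.0, 1.0, 0.002, -0.001]
force: [0.7, -0.6, 0.2]
gripper_width: 0.0005
finger_force: 0.0
```

```bash
python3 - <<'E'
from h import *
a=cv2.imread('pics/d0.png')[:,:,::-1].astype(int)
s=cap('side');b=s['img'].astype(int)
# plunger, flap regions vs start; plates' webs still in place
for n,(x0,y0,x1,y1) in dict(plunger=(285,225,312,255),flap=(222,230,256,286)).items(): print(n,np.abs(a-b)[y0:y1,x0:x1].mean().round(1))
for n,l in webs(s,z=.045).items():
    print(n,[(x[0],x[3].tolist()) for x in l if abs(x[3][0]-.51)<.04 and .1<x[3][1]<.32])
print(r.finish_job())
E
```

```text
plunger 9.3
flap 7.5
red [(np.int32(104), [0.5024, 0.3011, 0.045])]
yellow [(np.int32(106), [0.505, 0.2506, 0.045])]
green [(np.int32(87), [0.5076, 0.1999, 0.045])]
blue [(np.int32(96), [0.5103, 0.1482, 0.045])]
the job is handed in; nothing more can be done
None
```

I've handed the job in at about 48 s: both jars are in the blue bin, the four plates are nested red–yellow–green–blue, the flap was held level about 1 s and has sprung up, and the plunger was pressed to its stop and released; the hand-in gave no verdict.

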